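# Tip nuts from a chute through the half-press inlet of a hopper

## Robot

A 7-joint arm with a two-finger parallel gripper is mounted at the origin on the work surface. World frame = base frame: x ahead of the robot, y to its left, z up, the work surface at z = 0. Lengths are in m, angles in rad, forces in N, time in s.
With the tool pointing down it reaches from about 0.4 to 0.75 m from the base axis. Payload 19.5 kg.
Tool frame: the origin (TCP) lies on the centre line of the jaws, within the pads' length; the fingertips stand 11 mm ahead of it and the grasp point (between the pads) lies 8 mm behind it; z points along the fingers, y is the line along which they close (so a half turn about z gives the same grasp; the last joint's range is limited). The gripper opens to 85 mm and grips with 20 to 120 N. Pads are 22 mm wide; open, the fingers measure 114 mm over their backs; the gripper's body (76 mm by 85 mm) begins 54 mm behind the grasp point. The pads swing forward as they close: fully open they stand 13 mm farther back than shut.
Start: joints at [-1.211, 0.707, -0.028, 1.485, 0.022, 0.951, -0.075], TCP at [0.225, 0.529, 0.218] pointing down, gripper open.
Joint ranges: [-2.71, 2.71], [-0.32, 2.16], [-1.57, 1.52], [0, 2.45], [-1.46, 4.6], [0, 2.02], [-2.83, 2.83]. Speed limits (rad/s): [1.89, 1.89, 2.57, 2.57, 3.01, 3.01, 3.01].

## Interface

Orientations are given as a unit quaternion [w, x, y, z].
In Python, from rig import ctrl gives the robot as it stands.
- The arm moves only by the tool jog_arm, never from a script. Its argument "deltas" is a list of rows, each an object with "delta_pos": the shift along the world's x, y, z in m, a list of three; "turn": the turn about the world's z in degrees; "gripper": the opening, from 0 (shut) to 1 (fully open). A call has 1 to 8 rows; each row is the pose to reach, as a shift and turn from the pose commanded when the call began; what a row does not reach only later rows make up. A row lasts 1/10 s, in which the tool goes at most 50 mm and 8.59 degrees, less where a joint would pass 70% of its speed; a pose out of reach is approached as far as the arm can. A call with a gripper value outside its range is refused whole. The fingers move at their own pace and stop on an object; the grip force is fixed at half the most. Time passes only in rows, so rows that repeat a pose let the fingers close. It gives the time, the measured TCP pose, the force, the opening and the grip force at its end, in the units of the state.
- ctrl.sense(): the state, without advancing time (a new reading comes with each control period).
- ctrl.capture(name): name is "scene" or "top"; returns a dict with "img" (384x512x3 uint8, red, green, blue), "z_map" (384x512 float32, m along the optical axis (not along the pixel's ray), 0 where there is no reading), "mtx" (3x3 intrinsics, pixels), "R" (3x3) and "t" (3): a world point X has camera coordinates R X + t. Camera axes: x right, y down, z forward; pixel columns grow to the right and rows downward; lengths in m; the calibration is good to about 2 mm. A picture is of the moment at which its call begins.
- ctrl.hand_in(): hands the job in; it is judged then, once.
The state is a dict: "t": time; "joint_positions": joint angles; "joint_velocities": joint speeds; "joint_efforts": joint torques, N m; "eef_pos": TCP position; "tool_rot": TCP orientation; "ft_force": force on the tool from outside, world axes, zero at the start; "torque": the same for the moment, N m; "grip_width": finger opening in m; "gripper_force": force on a finger pad.
Only numpy, scipy, OpenCV 4.12 (cv2) and the standard library are available. Lean on these libraries where they do the work, as an engineer would, in place of code of your own. Each camera call takes 0.05 s, during which the arm holds its last target. There are 200 camera calls.

## Task

Load the five steel nuts into the blue hopper with the chute: pick it up level by its red grips, rest its open end on the hopper's yellow sprung bar (set by hand to an unknown height, so feel for it), and keep leaning on the bar with a steady 6 N or so while you tip the chute until all the nuts have slid in; the inlet's shutter is open only half-way down the bar's travel, shut when it is let up or pushed hard. Then set the empty chute upright back on its black mat and let go; keep the hand off the nuts and the hopper and leave everything else on the bench where it is.

Things in the scene. Friction and masses are not known exactly. Their poses are not given: they have to be found in the camera images.
- hopper: Fixed blue sheet-metal hopper, 155 mm along its x (x = -95 to +60 mm), 110 mm along y, flat top at 115 mm, clear wall on its +x side; origin on the bench under it, z up. A chute comes in over the yellow bar from its +x side; nothing there stands higher than the pressed bar. Chute-to-hopper force must stay under 15 N.
- inlet (a point): Centre of the hopper's narrow inlet at flat-top height (x = 32 mm, z = 115 mm of the hopper): a well 45 mm in x by 46 mm in y, fenced at the back and both sides by a hood up to 190 mm (walls 4 to 5 mm), open to +x. Linked shutters 76 to 106 mm high close it; nuts pass only while the yellow bar is pushed 4 to 9 mm down (4.6 to 7.9 N). Nuts on shut shutters stay in the well until they open.
- bar_low (a point): Fixed point at x = 66 mm, y = 0, z = 143 mm of the hopper; axes as the hopper's. Over it is the yellow bar: round, 10 mm thick, 46 mm long along the hopper's y. Its height is set by hand: the top of the bar, when up, is 0 to 24 mm above this point and must be found by touch. It goes straight down 14 mm on a spring, 2 N to start, 6.5 N half-way (shutter open), 11 N at the bottom (shut again), then a hard stop.
- chute_grip (a point): Middle between the red grips of the loose aluminium chute, at half length, 28 mm above the underside of its feet; x runs from the open end (nose) to the closed end, z up. Grips: 40 mm long, 12 to 44 mm above the foot underside, 48 mm over their outer faces (grasp across y from above). Mass about 0.2 kg. It may pitch a few degrees in the fingers when its nose is loaded, so the nose is not known exactly while held.
- chute_nose (a point): Middle of the lower edge of the chute's open end, 100 mm from chute_grip along -x and 16 mm below it; axes as chute_grip. The chute is a straight channel 200 mm long, 36 mm wide (30 mm inside), floor 3 mm thick, wall tops 24 mm above this edge, far end closed. Feet 12 mm high, 12 mm long, at x = -50 and +70 mm from mid-length. Smooth: nuts start to slide at 12 to 20 degrees of tilt.
- mat: Fixed black rubber mat, 250 mm along x by 130 mm along y, 4 mm thick, on which the chute stands; origin at the centre of its underside on the bench.
- nut0_center (a point): Centre of steel hex nut 0: 19 mm across flats, 10 mm thick, 17 g, dark bore; at the start it lies flat in the chute at about x = -45 mm of the chute (nut0 is nearest the open end).
- nut1_center (a point): Centre of steel hex nut 1: 19 mm across flats, 10 mm thick, 17 g, dark bore; at the start it lies flat in the chute at about x = -19 mm of the chute (nut0 is nearest the open end).
- nut2_center (a point): Centre of steel hex nut 2: 19 mm across flats, 10 mm thick, 17 g, dark bore; at the start it lies flat in the chute at about x = 7 mm of the chute (nut0 is nearest the open end).
- nut3_center (a point): Centre of steel hex nut 3: 19 mm across flats, 10 mm thick, 17 g, dark bore; at the start it lies flat in the chute at about x = 33 mm of the chute (nut0 is nearest the open end).
- nut4_center (a point): Centre of steel hex nut 4: 19 mm across flats, 10 mm thick, 17 g, dark bore; at the start it lies flat in the chute at about x = 59 mm of the chute (nut0 is nearest the open end).
- bolt_jar: screw-top glass jar of hardware, 60 mm across, 95 mm tall, loose bystander; origin at the centre of its underside, z up
- wire_spool: spool of copper wire with dark wooden flanges, standing, 90 mm across, 60 mm tall, loose bystander; origin at the centre of its underside
- wrench: steel wrench, 170 mm long, lying flat along its x, loose bystander
- screwdriver: screwdriver, 200 mm long, lying along its x, loose bystander
- tape_roll: roll of yellow tape lying flat, 90 mm across, 25 mm tall, loose bystander; origin at the centre of its underside
- oil_can: can with a red label, 64 mm across, 120 mm tall, loose bystander; origin at the centre of its underside
Things that resemble listed ones, but are neither listed nor needed, are in the scene too. What is shaped like the part that bears chute_grip but green is not meant. Leave any green look-alike of the hopper alone.

How it is judged:
By the outcome, as a careful person would: the job done as asked, in the order asked, and still so for the second after the job is handed in, with the robot touching nothing.
It also fails if it takes over 64 s, if anything falls off the work surface, if the arm or the gripper's body presses on something with over 40 N, if the wrist force passes 120 N, or if a joint passes its speed limit or range.

## Working session

There is one attempt and no reset: what is moved stays moved. The work goes in short steps, Python scripts to look and compute and a tool call to move; the robot and the scene stay as the last step left them, time stands still between calls to the robot, and variables do not carry over. Pictures are saved under pics/ and viewed, at most 10 in all, crops included, and the job is handed in when it is done.

Besides the shell and the picture viewer there is one more tool, called by a JSON object that holds its "op" and its "data". jog_arm: Moves the arm, as the interface text tells. Its arguments: {"type":"object","properties":{"deltas":{"type":"array","items":{"type":"object","properties":{"delta_pos":{"type":"array","items":{"type":"number"}},"turn":{"type":"number"},"gripper":{"type":"number"}}}}},"required":["deltas"]}

```bash
mkdir -p pics; cat > h.py <<'E'
import numpy as np,cv2
from rig import ctrl
def cap(n):
    d=ctrl.capture(n); d['img']=np.asarray(d['img']); return d
def save(d,f,crop=None,s=1.5):
    im=d['img'][:,:,::-1]
    if crop: im=im[crop[1]:crop[3],crop[0]:crop[2]]
    cv2.imwrite('pics/'+f,cv2.resize(im,None,fx=s,fy=s,interpolation=cv2.INTER_CUBIC))
def cloud(d):
    z=d['z_map'];v,u=np.mgrid[:z.shape[0],:z.shape[1]]
    K=d['mtx'];P=np.stack([(u-K[0,2])/K[0,0]*z,(v-K[1,2])/K[1,1]*z,z],-1)
    W=(P-d['t'])@d['R']; W[z==0]=np.nan; return W
E
python3 - <<'E'
from h import *
s=ctrl.sense(); print({k:np.round(v,3) for k,v in s.items()})
for n in('scene','top'):
    d=cap(n); np.savez(n+'0.npz',**d); save(d,n+'0.png'); print(n,np.round(-d['R'].T@d['t'],3),np.round(d['R'][2],2))
E
```

```text
{'t': np.float64(0.0), 'joint_positions': array([-1.211,  0.707, -0.028,  1.485,  0.022,  0.951, -0.075]), 'joint_velocities': array([ 0.002,  0.001,  0.002, -0.001,  0.001,  0.002, -0.001]), 'joint_efforts': array([ 0.0000e+00, -8.8321e+01,  1.2350e+00, -2.3618e+01,  1.7000e-02,
        6.0000e-03,  0.0000e+00]), 'eef_pos': array([0.225, 0.529, 0.218]), 'tool_rot': array([-0.   ,  0.2  ,  0.98 , -0.001]), 'ft_force': array([-0.058,  0.614,  0.189]), 'torque': array([ 0.063,  0.004, -0.028]), 'gripper_force': np.float64(0.0), 'grip_width': np.float64(0.085)}
scene [ 0.863 -0.571  1.198] [-0.31  0.43 -0.85]
top [ 0.358 -0.038  1.666] [ 0.07  0.01 -1.  ]
```

```bash
ls -la; sleep 0.1
```

```text
total 2712
drwxr-xr-x  3 agent agent    4096 Dec  3 11:36 .
drwxr-xr-x 23 root  root     4096 Dec  3 11:35 ..
-rw-r--r--  1 agent agent     508 Dec  3 11:36 h.py
drwxr-xr-x  2 agent agent    4096 Dec  3 11:36 pics
-rw-r--r--  1 agent agent 1377632 Dec  3 11:36 scene0.npz
-rw-r--r--  1 agent agent 1377632 Dec  3 11:36 top0.npz
```

View pics/top0.png

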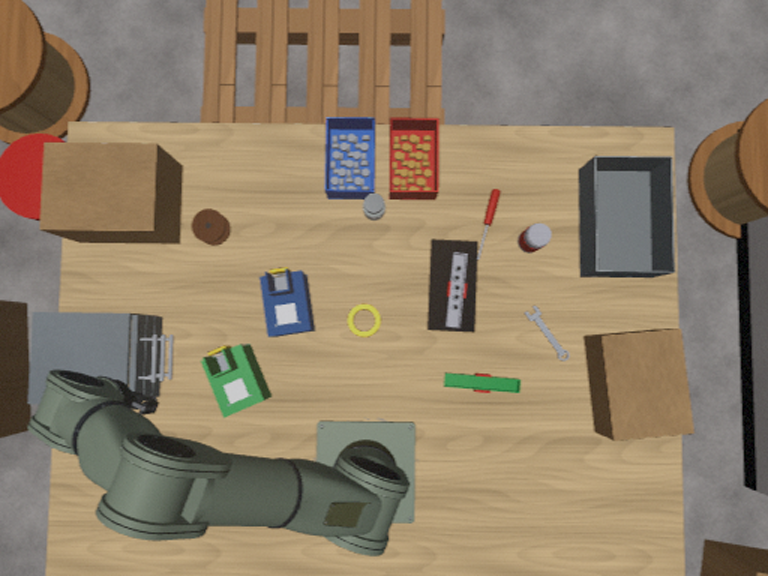

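View pics/scene0.png

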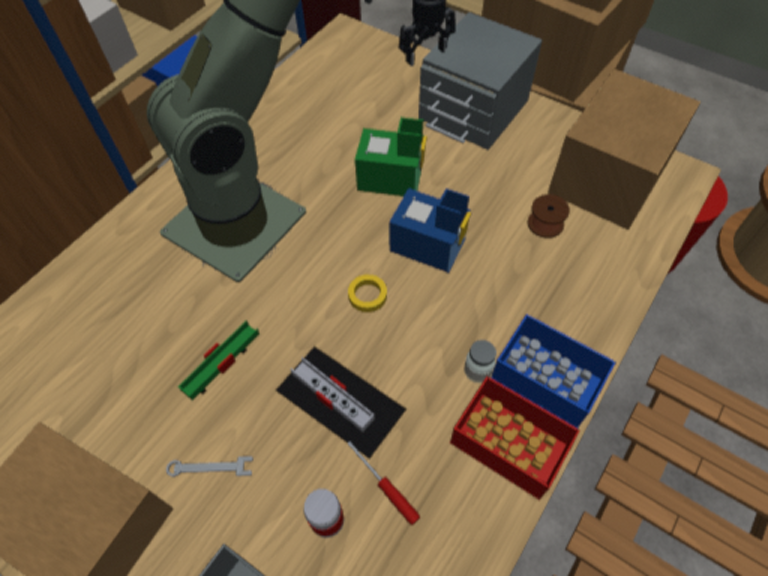

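The top view shows the blue hopper at about (286,303), with its yellow bar on the far side at (277,270). The chute is on the mat at (455,290), and its nose (the larger nut gap) faces the robot. The green look-alikes sit nearer the base. Next I'll measure these.

```bash
python3 - <<'E'
from h import *
for n in('top','scene'):
    d=dict(np.load(n+'0.npz')); W=cloud(d); im=d['img']; hsv=cv2.cvtColor(im,cv2.COLOR_RGB2HSV).astype(int)
    H,S,V=hsv[...,0],hsv[...,1],hsv[...,2]; x,y,z=W[...,0],W[...,1],W[...,2]
    def rep(nm,m):
        P=W[m&np.isfinite(z)]; 
        if len(P)<3: print(nm,len(P));return
        r=cv2.minAreaRect(P[:,:2].astype(np.float32)*1000)
        print(n,nm,len(P),'med',np.round(np.median(P,0),4),'z5-95',np.round(np.percentile(P[:,2],[5,95]),3),'rect',np.round(r[0],1),np.round(r[1],1),round(r[2],1))
    hp=(x>.35)&(x<.62)&(y>.1)&(y<.4)
    blue=(H>100)&(H<125)&(S>100)&hp
    rep('blue flat',blue&(abs(z-.115)<.006)); rep('hood',blue&(z>.17)); rep('blue all',blue&(z>.01))
    rep('ybar',(H>20)&(H<33)&(S>150)&(z>.1)&(x>.45)&(x<.7)&(y>.15)&(y<.4))
    rep('white',(S<40)&(V>180)&hp&(z>.08))
    mt=(x>.4)&(x<.75)&(y>-.3)&(y<-.05)
    rep('mat',(V<60)&mt&(z<.015)); rep('red',((H<8)|(H>172))&(S>150)&mt&(z>.02)&(z<.07)&(abs(y+.21)<.06))
    al=(S<50)&(V>110)&mt&(z>.015)&(z<.06); rep('alu',al); rep('rim',al&(z>.036))
    fl=np.isfinite(z)&mt&(z>.015)&(z<.05)
    P=W[al]; P=P[abs(P[:,2]-.045)<.1]
    dark=(V<70)&mt&(z>.02)
    if dark.any():
        k,l,st,c=cv2.connectedComponentsWithStats(dark.astype(np.uint8))
        for i in range(1,k):
            if st[i,4]>2: print('bore',c[i].round(1),np.round(np.nanmedian(W[l==i],0),4))
E
```

```text
top blue flat 609 med [0.4384 0.1904 0.1157] z5-95 [0.11 0.12] rect [442.2 205.5] [152.  105.9] 9.1
top hood 46 med [0.4733 0.2266 0.1879] z5-95 [0.179 0.195] rect [488.7 215.3] [46.9 54.9] 10.2
top blue all 722 med [0.4427 0.1926 0.1158] z5-95 [0.109 0.183] rect [442.1 206. ] [151.9 106.9] 9.2
top ybar 25 med [0.5241 0.2218 0.1416] z5-95 [0.102 0.146] rect [524.8 220.6] [ 8.4 38.9] 8.2
top white 165 med [0.4158 0.2028 0.1176] z5-95 [0.112 0.123] rect [416.2 202.7] [48.8 49.2] 10.4
top mat 1033 med [ 0.5204 -0.2135  0.0051] z5-95 [-0.001  0.011] rect [ 511.9 -235.5] [122.6 225.7] 87.6
top red 34 med [ 0.5032 -0.2162  0.0491] z5-95 [0.031 0.066] rect [ 605.5 -211.8] [292.1  53.8] 13.8
top alu 361 med [ 0.4956 -0.243   0.0248] z5-95 [0.016 0.044] rect [ 495.  -240.6] [ 36.1 186.4] 84.4
top rim 68 med [ 0.5061 -0.2527  0.0415] z5-95 [0.037 0.047] rect [ 498.3 -240.9] [ 36.1 179.8] 84.4
bore [305.3 178.3] [ 0.5492 -0.2465  0.0312]
bore [304.3 191.3] [ 0.4962 -0.2423  0.0337]
bore [297. 196.] [ 0.4761 -0.2143  0.0287]
scene blue flat 600 med [0.4306 0.1795 0.1157] z5-95 [0.111 0.119] rect
[... 454 characters left out ...]
8 med [ 0.4949 -0.2209  0.0461] z5-95 [0.023 0.064] rect [ 604.7 -212. ] [296.3  58. ] 12.9
scene alu 447 med [ 0.5008 -0.2387  0.0237] z5-95 [0.017 0.042] rect [ 493.7 -240.3] [ 36.9 186.4] 84.6
scene rim 106 med [ 0.511  -0.2508  0.0394] z5-95 [0.036 0.044] rect [ 493.8 -240.8] [ 36.2 186.1] 84.4
bore [209.  253.8] [ 0.4411 -0.2403  0.0303]
bore [323.4 258.2] [ 0.7453 -0.0605  0.0455]
bore [216. 259.] [ 0.4684 -0.2404  0.0302]
bore [221.8 263.4] [ 0.4928 -0.2423  0.0296]
bore [215.7 267.5] [ 0.4805 -0.263   0.0248]
bore [229.2 267.8] [ 0.5205 -0.2414  0.0286]
bore [235.  273.5] [ 0.5454 -0.2467  0.0282]
bore [249. 277.] [ 0.5872 -0.2316  0.0254]
bore [302.8 290.9] [ 0.7457 -0.1848  0.0482]
```

{"op": "jog_arm", "data": {"deltas": [{"delta_pos": [0.3, -0.25, 0.15], "turn": 0, "gripper": 1}, {"delta_pos": [0.3, -0.25, 0.15], "turn": 0, "gripper": 1}, {"delta_pos": [0.3, -0.25, 0.15], "turn": 0, "gripper": 1}, {"delta_pos": [0.3, -0.25, 0.15], "turn": 0, "gripper": 1}, {"delta_pos": [0.3, -0.25, 0.15], "turn": 0, "gripper": 1}, {"delta_pos": [0.3, -0.25, 0.15], "turn": 0, "gripper": 1}, {"delta_pos": [0.3, -0.25, 0.15], "turn": 0, "gripper": 1}, {"delta_pos": [0.3, -0.25, 0.15], "turn": 0, "gripper": 1}]}}

```text
t: 0.9
eef_pos: [0.5128, 0.2885, 0.3624]
tool_rot: [-0.0, 0.2, 0.98, -0.0]
ft_force: [-0.0, 1.1, 0.8]
grip_width: 0.0855
gripper_force: 0.0
```

{"op": "jog_arm", "data": {"deltas": [{"delta_pos": [0.4, 0, 0], "gripper": 1}, {"delta_pos": [0.4, 0, 0], "gripper": 1}, {"delta_pos": [0.4, 0, 0], "gripper": 1}, {"delta_pos": [0.4, 0, 0], "gripper": 1}, {"delta_pos": [0.4, 0, 0], "gripper": 1}, {"delta_pos": [0.4, 0, 0], "gripper": 1}, {"delta_pos": [0.4, 0, 0], "gripper": 1}, {"delta_pos": [0.4, 0, 0], "gripper": 1}]}}

```text
$.deltas[0]: bad value
```

```bash
python3 - <<'E'
from h import *
s=ctrl.sense(); print({k:np.round(v,4) for k,v in s.items()})
for n in('top','scene'):
    d=dict(np.load(n+'0.npz')); W=cloud(d); hsv=cv2.cvtColor(d['img'],cv2.COLOR_RGB2HSV).astype(int)
    H,S,V=hsv[...,0],hsv[...,1],hsv[...,2]; x,y,z=W[...,0],W[...,1],W[...,2]
    m=((H<10)|(H>170))&(S>120)&(abs(x-.494)<.06)&(abs(y+.24)<.045)&(z>.02)
    P=W[m];print(n,'red',len(P),P.min(0).round(3),P.max(0).round(3),P.mean(0).round(4))
    a=np.deg2rad(-5.6);e=np.array([np.cos(a),np.sin(a)]);f=np.array([-e[1],e[0]])
    s_=(W[...,:2]-[.494,-.2405])@e; t_=(W[...,:2]-[.494,-.2405])@f
    for k in np.arange(-.110,.111,.008):
        q=(abs(s_-k)<.004)&(abs(t_)<.009); print(round(k,3),q.sum(),np.round(np.nanmedian(z[q]),3) if q.any() else '',end=' | ')
    print()
E
```

```text
{'t': np.float64(0.9), 'joint_positions': array([-0.5446,  0.6192, -0.0495,  1.1327,  0.0292,  1.3906,  0.5788]), 'joint_velocities': array([ 0.7433,  0.2316,  0.0152, -1.095 , -0.0091,  0.862 ,  0.7916]), 'joint_efforts': array([ -7.5029, -93.1804,   1.5322, -21.2727,   0.1512,  -2.7562,
        -2.5549]), 'eef_pos': array([0.5128, 0.2885, 0.3624]), 'tool_rot': array([-1.000e-04,  1.996e-01,  9.799e-01, -1.000e-04]), 'ft_force': array([-0.0411,  1.1112,  0.8312]), 'torque': array([-0.0035, -0.0205, -0.0298]), 'gripper_force': np.float64(0.0), 'grip_width': np.float64(0.0855)}
top red 25 [ 0.467 -0.265  0.023] [ 0.508 -0.215  0.058] [ 0.4896 -0.2304  0.0465]
-0.11 10 0.004 | -0.102 10 0.02 | -0.094 9 0.02 | -0.086 9 0.023 | -0.078 7 0.018 | -0.07 9 0.021 | -0.062 8 0.023 | -0.054 10 0.027 | -0.046 9 0.025 | -0.038 8 0.023 | -0.03 9 0.025 | -0.022 9 0.029 | -0.014 9 0.021 | -0.006 11 0.022 | 0.002 10 0.031 | 0.01 7 0.027 | 0.018 9 0.021 | 0.026 8 0.028 | 0.034 9 0.029 | 0.042 9 0.019 | 0.05 9 0.03 | 0.058 10 0.029 | 0.066 10 0.021 | 0.074 9 0.021 | 0.082 9 0.022 | 0.09 11 0.025 | 0.098 3 0.005 | 0.106 8 0.003 | 
scene red 81 [ 0.464 -0.265  0.021] [ 0.508 -0.213  0.053] [ 0.4868 -0.2447  0.0422]
-0.11 4 0.02 | -0.102 14 0.021 | -0.094 14 0.021 | -0.086 13 0.02 | -0.078 14 0.019 | -0.07 12 0.019 | -0.062 7 0.028 | -0.054 9 0.031 | -0.046 19 0.025 | -0.038 6 0.022 | -0.03 11 0.03 | -0.022 17 0.028 | -0.014 9 0.022 | -0.006 14 0.029 | 0.002 18 0.029 | 0.01 13 0.021 | 0.018 13 0.03 | 0.026 17 0.029 | 0.034 21 0.024 | 0.042 10 0.026 | 0.05 15 0.028 | 0.058 21 0.027 | 0.066 13 0.02 | 0.074 14 0.021 | 0.082 8 0.019 | 0.09 28 0.023 | 0.098 16 0.005 | 0.106 15 0.006 |
```

{"op": "jog_arm", "data": {"deltas": [{"delta_pos": [0.4, 0, 0], "turn": 0, "gripper": 1}, {"delta_pos": [0.4, 0, 0], "turn": 0, "gripper": 1}, {"delta_pos": [0.4, 0, 0], "turn": 0, "gripper": 1}, {"delta_pos": [0.4, 0, 0], "turn": 0, "gripper": 1}, {"delta_pos": [0.4, 0, 0], "turn": 0, "gripper": 1}, {"delta_pos": [0.4, 0, 0], "turn": 0, "gripper": 1}, {"delta_pos": [0.4, 0, 0], "turn": 0, "gripper": 1}, {"delta_pos": [0.4, 0, 0], "turn": 0, "gripper": 1}]}}

```text
t: 1.7
eef_pos: [0.7034, 0.2625, 0.3202]
tool_rot: [0.012, 0.199, 0.98, 0.008]
ft_force: [0.2, 0.7, 0.4]
grip_width: 0.0861
gripper_force: 0.0
```

```bash
python3 - <<'E'
from h import *
s=ctrl.sense(); print({k:np.round(s[k],4) for k in('t','joint_positions','eef_pos','tool_rot')})
E
```

```text
{'t': np.float64(1.7), 'joint_positions': array([-0.3996,  1.1484, -0.1248,  0.0031,  0.1252,  1.9622,  0.7698]), 'eef_pos': array([0.7034, 0.2625, 0.3202]), 'tool_rot': array([0.0117, 0.1992, 0.9799, 0.0077])}
```

{"op": "jog_arm", "data": {"deltas": [{"delta_pos": [-0.15, -0.2, 0], "turn": 8, "gripper": 1}, {"delta_pos": [-0.15, -0.2, 0], "turn": 17.4, "gripper": 1}, {"delta_pos": [-0.15, -0.2, 0], "turn": 17.4, "gripper": 1}, {"delta_pos": [-0.15, -0.2, 0], "turn": 17.4, "gripper": 1}, {"delta_pos": [-0.15, -0.2, 0], "turn": 17.4, "gripper": 1}, {"delta_pos": [-0.15, -0.2, 0], "turn": 17.4, "gripper": 1}, {"delta_pos": [-0.15, -0.2, 0], "turn": 17.4, "gripper": 1}, {"delta_pos": [-0.15, -0.2, 0], "turn": 17.4, "gripper": 1}]}}

```text
t: 2.5
eef_pos: [0.5522, 0.0607, 0.3249]
tool_rot: [0.014, 0.052, 0.998, 0.012]
ft_force: [0.9, -0.2, 0.7]
grip_width: 0.0856
gripper_force: 0.0
```

```bash
cat >> h.py <<'E'
from scipy.spatial.transform import Rotation as Ro
def st():
    s=ctrl.sense(); R=Ro.from_quat(s['tool_rot'],scalar_first=True).as_matrix()
    print('t',round(float(s['t']),2),'pos',np.round(s['eef_pos'],4),'z-axis',np.round(R[:,2],4),'yline',round(float(np.degrees(np.arctan2(R[1,1],R[0,1])))%180,2),'q',np.round(s['joint_positions'],3),'F',np.round(s['ft_force'],2),'T',np.round(s['torque'],3),'w',round(float(s['grip_width']),4)); return s
E
python3 -c "
from h import *
st()"
```

```text
t 2.5 pos [0.5522 0.0607 0.3249] z-axis [ 0.0296  0.0224 -0.9993] yline 84.08 q [-0.036  0.562 -0.232  1.392  0.117  1.168  1.192] F [ 0.86 -0.21  0.65] T [-0.043 -0.122  0.049] w 0.0856
```

{"op": "jog_arm", "data": {"deltas": [{"delta_pos": [-0.065, -0.301, -0.2], "turn": 0.3, "gripper": 1}, {"delta_pos": [-0.065, -0.301, -0.2], "turn": 0.3, "gripper": 1}, {"delta_pos": [-0.065, -0.301, -0.2], "turn": 0.3, "gripper": 1}, {"delta_pos": [-0.065, -0.301, -0.2], "turn": 0.3, "gripper": 1}, {"delta_pos": [-0.065, -0.301, -0.2], "turn": 0.3, "gripper": 1}, {"delta_pos": [-0.065, -0.301, -0.2], "turn": 0.3, "gripper": 1}, {"delta_pos": [-0.065, -0.301, -0.2], "turn": 0.3, "gripper": 1}, {"delta_pos": [-0.065, -0.301, -0.2], "turn": 0.3, "gripper": 1}]}}

```text
t: 3.3
eef_pos: [0.4862, -0.2433, 0.1223]
tool_rot: [0.012, 0.052, 0.999, 0.01]
ft_force: [-0.1, 0.1, 0.4]
grip_width: 0.0853
gripper_force: 0.0
```

```bash
python3 -c "
from h import *
st()
d=cap('top'); save(d,'top1.png',(250,130,350,240),6)"
```

```text
t 3.3 pos [ 0.4862 -0.2433  0.1223] z-axis [ 0.0257  0.019  -0.9995] yline 84.1 q [ 0.544  0.793 -0.229  1.728  0.231  0.629  1.664] F [-0.11  0.09  0.4 ] T [ 0.004 -0.021 -0.016] w 0.0853
```

View pics/top1.png

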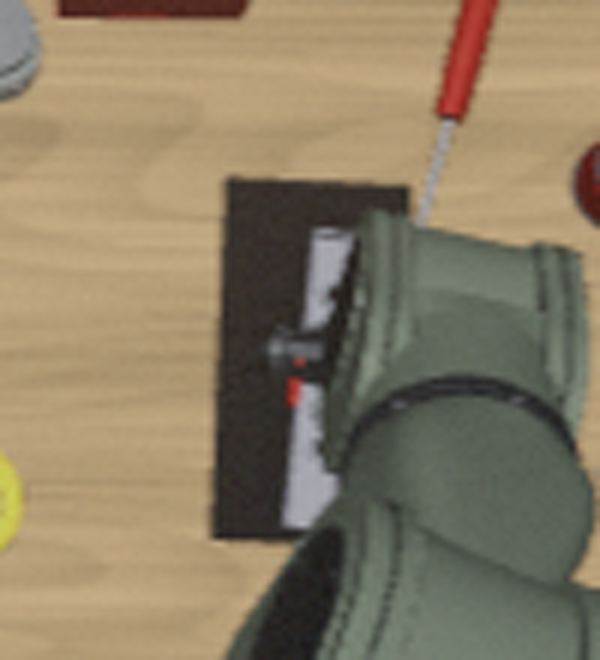

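The crop shows the finger over the mat at about (290,350), lined up with the red grips apart from parallax. I'll descend and grip.

{"op": "jog_arm", "data": {"deltas": [{"delta_pos": [0.001, 0.003, -0.03], "turn": 0.3, "gripper": 1}, {"delta_pos": [0.001, 0.003, -0.06], "turn": 0.3, "gripper": 1}, {"delta_pos": [0.001, 0.003, -0.085], "turn": 0.3, "gripper": 1}, {"delta_pos": [0.001, 0.003, -0.098], "turn": 0.3, "gripper": 1}, {"delta_pos": [0.001, 0.003, -0.098], "turn": 0.3, "gripper": 1}, {"delta_pos": [0.001, 0.003, -0.098], "turn": 0.3, "gripper": 0.4}, {"delta_pos": [0.001, 0.003, -0.098], "turn": 0.3, "gripper": 0.4}, {"delta_pos": [0.001, 0.003, -0.098], "turn": 0.3, "gripper": 0.3}]}}

```text
t: 4.15
eef_pos: [0.49, -0.2357, 0.0275]
tool_rot: [0.014, 0.044, 0.999, 0.01]
ft_force: [-7.7, 0.9, 40.2]
grip_width: 0.0458
gripper_force: 55.3
```

{"op": "jog_arm", "data": {"deltas": [{"delta_pos": [0, 0, 0], "turn": 0, "gripper": 0.3}, {"delta_pos": [0, 0, 0], "turn": 0, "gripper": 0.3}, {"delta_pos": [0, 0, 0], "turn": 0, "gripper": 0.3}]}}

```text
t: 4.45
eef_pos: [0.49, -0.2356, 0.0277]
tool_rot: [0.014, 0.044, 0.999, 0.01]
ft_force: [-3.6, -0.6, 20.8]
grip_width: 0.0457
gripper_force: 58.4
```

```bash
python3 -c "
from h import *
st()"
```

```text
t 4.45 pos [ 0.49   -0.2356  0.0277] z-axis [ 0.0285  0.0196 -0.9994] yline 84.95 q [ 0.498  0.951 -0.173  1.786  0.284  0.408  1.62 ] F [-3.56 -0.63 20.79] T [ 0.045  0.672 -0.095] w 0.0457
```

{"op": "jog_arm", "data": {"deltas": [{"delta_pos": [0, 0, 0.002], "turn": 0, "gripper": 0.3}, {"delta_pos": [0, 0, 0.006], "turn": 0, "gripper": 0.3}, {"delta_pos": [0, 0, 0.014], "turn": 0, "gripper": 0.3}, {"delta_pos": [0, 0, 0.03], "turn": 0, "gripper": 0.3}, {"delta_pos": [0, 0, 0.05], "turn": 0, "gripper": 0.3}, {"delta_pos": [0, 0, 0.07], "turn": 0, "gripper": 0.3}, {"delta_pos": [0, 0, 0.08], "turn": 0, "gripper": 0.3}, {"delta_pos": [0, 0, 0.08], "turn": 0, "gripper": 0.3}]}}

```text
t: 5.25
eef_pos: [0.4898, -0.2353, 0.1072]
tool_rot: [0.014, 0.044, 0.999, 0.011]
ft_force: [-0.4, -0.0, -3.5]
grip_width: 0.0458
gripper_force: 62.0
```

```bash
python3 -c "
from h import *
st()
d=cap('scene'); save(d,'scene1.png',(150,170,320,300),4.5)"
```

```text
t 5.25 pos [ 0.4898 -0.2353  0.1072] z-axis [ 0.0282  0.0201 -0.9994] yline 84.99 q [ 0.527  0.816 -0.227  1.744  0.247  0.589  1.65 ] F [-0.41 -0.04 -3.55] T [-0.045  0.099  0.051] w 0.0458
```

View pics/scene1.png

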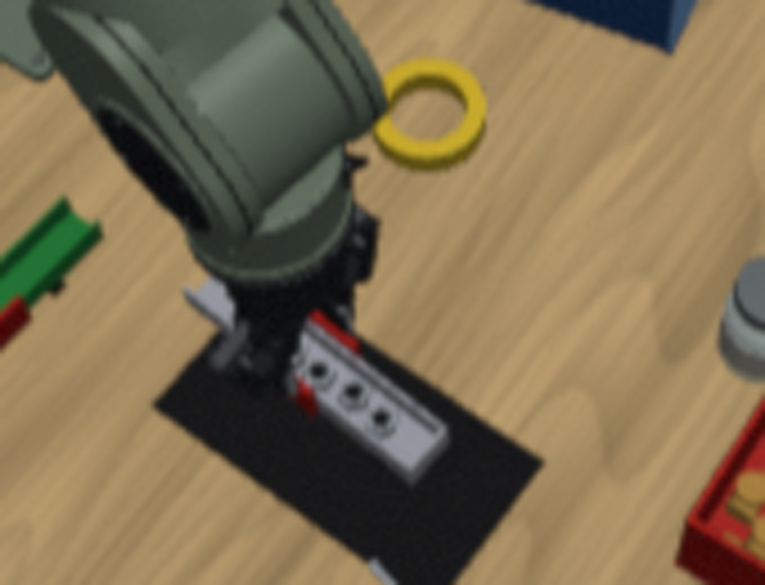

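The chute is held level with its nuts in place: it is at about crop (330,400), with three bores visible. Next I'll carry it gently out toward full reach, already turned to the hopper's heading.

{"op": "jog_arm", "data": {"deltas": [{"delta_pos": [0.004, 0.006, 0.003], "turn": 0.3, "gripper": 0.3}, {"delta_pos": [0.011, 0.019, 0.01], "turn": 0.8, "gripper": 0.3}, {"delta_pos": [0.022, 0.038, 0.02], "turn": 1.5, "gripper": 0.3}, {"delta_pos": [0.037, 0.063, 0.034], "turn": 2.6, "gripper": 0.3}, {"delta_pos": [0.056, 0.094, 0.051], "turn": 3.9, "gripper": 0.3}, {"delta_pos": [0.075, 0.125, 0.068], "turn": 5.2, "gripper": 0.3}, {"delta_pos": [0.093, 0.156, 0.084], "turn": 6.4, "gripper": 0.3}, {"delta_pos": [0.112, 0.188, 0.101], "turn": 7.7, "gripper": 0.3}]}}

```text
t: 6.1
eef_pos: [0.6019, -0.0441, 0.2078]
tool_rot: [0.012, -0.025, 1.0, 0.012]
ft_force: [0.1, -0.3, -3.1]
grip_width: 0.0459
gripper_force: 62.1
```

{"op": "jog_arm", "data": {"deltas": [{"delta_pos": [0.019, 0.031, 0.017], "turn": 1.3, "gripper": 0.3}, {"delta_pos": [0.037, 0.063, 0.034], "turn": 2.6, "gripper": 0.3}, {"delta_pos": [0.052, 0.088, 0.047], "turn": 3.6, "gripper": 0.3}, {"delta_pos": [0.067, 0.113, 0.061], "turn": 4.6, "gripper": 0.3}, {"delta_pos": [0.079, 0.132, 0.071], "turn": 5.4, "gripper": 0.3}, {"delta_pos": [0.088, 0.147, 0.079], "turn": 6.1, "gripper": 0.3}, {"delta_pos": [0.093, 0.157, 0.085], "turn": 6.5, "gripper": 0.3}, {"delta_pos": [0.098, 0.164, 0.089], "turn": 6.8, "gripper": 0.3}]}}

```text
t: 6.9
eef_pos: [0.6991, 0.12, 0.2961]
tool_rot: [0.011, -0.084, 0.996, 0.013]
ft_force: [-1.1, -0.0, -2.5]
grip_width: 0.0456
gripper_force: 62.1
```

```bash
cat >> h.py <<'E'
def chute(n,c,yaw,zlo=-.08,zhi=.03):
    """points near held chute in chute-aligned frame about c (grip point)"""
    d=cap(n); W=cloud(d); hsv=cv2.cvtColor(d['img'],cv2.COLOR_RGB2HSV).astype(int)
    a=np.deg2rad(yaw); L=(W-c)@np.array([[np.cos(a),np.sin(a),0],[-np.sin(a),np.cos(a),0],[0,0,1]]).T
    m=(abs(L[...,0])<.13)&(abs(L[...,1])<.024)&(L[...,2]>zlo)&(L[...,2]<zhi)
    al=m&(hsv[...,1]<70)&(hsv[...,2]>100); red=m&((hsv[...,0]<10)|(hsv[...,0]>170))&(hsv[...,1]>120); bore=m&(hsv[...,2]<75)
    return d,L,al,red,bore
E
python3 - <<'E'
from h import *
s=st(); c=s['eef_pos']+[0,0,.008]
for n in('scene','top'):
    d,L,al,red,bore=chute(n,c,9.5)
    P=L[al]; print(n,len(P),'alu x',np.percentile(P[:,0],[0,1,99,100]).round(3) if len(P) else '')
    if red.sum(): print('red x',np.percentile(L[red][:,0],[0,5,95,100]).round(3),'z',np.percentile(L[red][:,2],[5,95]).round(3))
    for lo in np.arange(-.11,.11,.02):
        q=P[(P[:,0]>lo)&(P[:,0]<lo+.02)]
        if len(q)>3: print(round(lo+.01,2),len(q),np.percentile(q[:,2],[10,50,95]).round(3),end=' |')
    print()
    save(d,n+'2.png',(100,60,400,260),2.6)
E
```

```text
t 6.9 pos [0.6991 0.12   0.2961] z-axis [ 0.0195  0.028  -0.9994] yline 99.66 q [-0.135  0.913 -0.257  0.707  0.181  1.512  1.439] F [-1.08 -0.03 -2.53] T [-0.039  0.077 -0.011] w 0.0456
scene 458 alu x [-0.103 -0.102  0.095  0.096]
red x [-0.023 -0.022  0.014  0.016] z [-0.019  0.012]
-0.1 38 [-0.017 -0.008  0.006] |-0.08 57 [-0.018 -0.014  0.006] |-0.06 48 [-0.017  0.     0.008] |-0.04 52 [-0.018 -0.003  0.006] |-0.02 14 [-0.008 -0.002  0.005] |0.02 50 [-0.017 -0.005  0.006] |0.04 56 [-0.017 -0.005  0.005] |0.06 51 [-0.016  0.     0.005] |0.08 61 [-0.018 -0.014  0.005] |0.1 28 [-0.016  0.002  0.006] |
top 0 alu x
```

{"op": "jog_arm", "data": {"deltas": [{"delta_pos": [0.007, 0.001, 0.003], "turn": 0, "gripper": 0.3}, {"delta_pos": [0.018, 0.003, 0.008], "turn": 0, "gripper": 0.3}, {"delta_pos": [0.029, 0.005, 0.013], "turn": 0, "gripper": 0.3}, {"delta_pos": [0.04, 0.007, 0.018], "turn": 0, "gripper": 0.3}, {"delta_pos": [0.054, 0.009, 0.025], "turn": 0, "gripper": 0.3}, {"delta_pos": [0.072, 0.012, 0.033], "turn": 0, "gripper": 0.3}, {"delta_pos": [0.09, 0.015, 0.041], "turn": 0, "gripper": 0.3}, {"delta_pos": [0.108, 0.018, 0.049], "turn": 0, "gripper": 0.3}]}}

```text
t: 7.8
eef_pos: [0.7521, 0.1265, 0.3201]
tool_rot: [0.031, -0.082, 0.996, 0.014]
ft_force: [-0.7, -0.7, -1.3]
grip_width: 0.0456
gripper_force: 62.1
```

```bash
python3 -c "
from h import *
st()"
```

```text
t 7.8 pos [0.7521 0.1265 0.3201] z-axis [ 0.0592  0.0338 -0.9977] yline 99.49 q [-0.199  1.149 -0.132  0.002  0.109  1.925  1.528] F [-0.66 -0.69 -1.25] T [-0.096  0.14  -0.023] w 0.0456
```

{"op": "jog_arm", "data": {"deltas": [{"delta_pos": [0.045, 0.008, 0.02], "turn": 0, "gripper": 0.3}, {"delta_pos": [0.09, 0.015, 0.04], "turn": 0, "gripper": 0.3}]}}

```text
t: 8.0
eef_pos: [0.7631, 0.1288, 0.3246]
tool_rot: [0.051, -0.082, 0.995, 0.016]
ft_force: [0.1, -0.3, -2.0]
grip_width: 0.0453
gripper_force: 62.1
```

{"op": "jog_arm", "data": {"deltas": [{"delta_pos": [0.045, 0.008, 0.02], "turn": 0, "gripper": 0.3}, {"delta_pos": [0.09, 0.015, 0.04], "turn": 0, "gripper": 0.3}]}}

```text
t: 8.2
eef_pos: [0.774, 0.1313, 0.3277]
tool_rot: [0.069, -0.082, 0.994, 0.017]
ft_force: [0.1, -0.2, -3.7]
grip_width: 0.0452
gripper_force: 62.1
```

```bash
python3 -c "
from h import *
st()"
```

```text
t 8.2 pos [0.774  0.1313 0.3277] z-axis [ 0.1346  0.0461 -0.9898] yline 99.49 q [-2.010e-01  1.145e+00 -6.400e-02  1.000e-03  4.500e-02  1.854e+00
  1.527e+00] F [ 0.07 -0.22 -3.65] T [-0.071  0.262 -0.014] w 0.0452
```

{"op": "jog_arm", "data": {"deltas": [{"delta_pos": [0.045, 0.008, 0.02], "turn": 0, "gripper": 0.3}, {"delta_pos": [0.09, 0.015, 0.04], "turn": 0, "gripper": 0.3}]}}

```text
t: 8.4
eef_pos: [0.7851, 0.1339, 0.3311]
tool_rot: [0.088, -0.081, 0.993, 0.019]
ft_force: [-0.2, -0.4, -3.0]
grip_width: 0.0456
gripper_force: 62.1
```

{"op": "jog_arm", "data": {"deltas": [{"delta_pos": [0.045, 0.008, 0.02], "turn": 0, "gripper": 0.3}, {"delta_pos": [0.09, 0.015, 0.04], "turn": 0, "gripper": 0.3}]}}

```text
t: 8.6
eef_pos: [0.7963, 0.1363, 0.3346]
tool_rot: [0.107, -0.081, 0.991, 0.021]
ft_force: [-0.2, -0.1, -3.3]
grip_width: 0.0457
gripper_force: 62.1
```

```bash
python3 - <<'E'
from h import *
s=st(); c=s['eef_pos']+[0,0,.008]
d,L,al,red,bore=chute('scene',c,9.5)
P=L[al]; x,z=[],[]
for lo in np.arange(-.1,.1,.01):
    q=P[(P[:,0]>lo)&(P[:,0]<lo+.01)]
    if len(q)>3: x.append(lo+.005); z.append(np.percentile(q[:,2],95))
print('rim slope deg',np.degrees(np.arctan(np.polyfit(x,z,1)[0])),'ends',P[:,0].min(),P[:,0].max(),np.polyfit(x,z,1)[1])
k,l,s_,cc=cv2.connectedComponentsWithStats(bore.astype(np.uint8))
print([(np.nanmedian(L[l==i],0)*1000).round() for i in range(1,k) if 2<s_[i,4]<40])
save(d,'scene3.png',(170,60,340,200),4)
E
```

```text
t 8.6 pos [0.7963 0.1363 0.3346] z-axis [ 0.2081  0.0584 -0.9764] yline 99.5 q [-2.030e-01  1.142e+00 -2.800e-02  1.000e-03  1.300e-02  1.781e+00
  1.526e+00] F [-0.19 -0.15 -3.32] T [-0.051  0.355  0.006] w 0.0457
rim slope deg 10.645892578531084 ends -0.10319800699486471 0.09500213727729025 0.006385640213806781
[array([-12.,  23.,  27.]), array([ 2., 22., 21.]), array([-35.,  15., -12.]), array([-51.,  -2., -15.]), array([26.,  1., -0.]), array([-49., -17., -33.]), array([-19., -23., -11.]), array([  5., -23.,  -6.]), array([52., -2.,  4.]), array([ 68., -19., -12.])]
```

View pics/scene3.png

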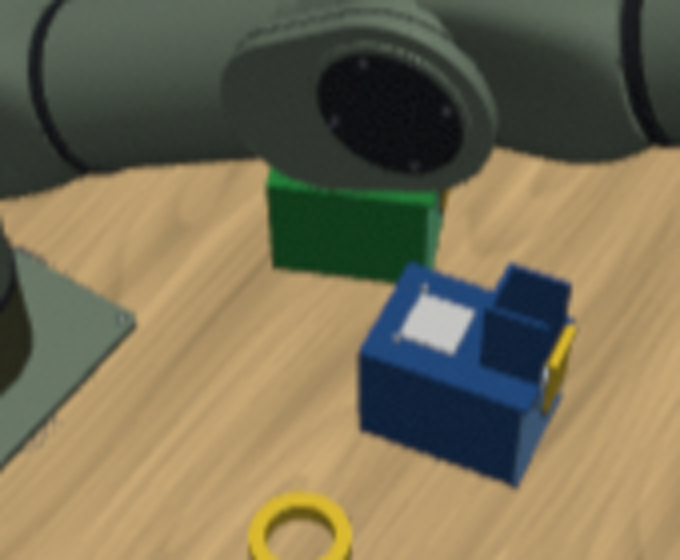

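The picture shows the blue hopper with its hood and the yellow bar at crop (562,345). The depth data puts the held chute 10.6° nose-down, with the nuts still where they started. I'll approach the bar from +x.

{"op": "jog_arm", "data": {"deltas": [{"delta_pos": [-0.005, 0.004, -0.004], "turn": 0, "gripper": 0.3}, {"delta_pos": [-0.015, 0.011, -0.012], "turn": 0, "gripper": 0.3}, {"delta_pos": [-0.03, 0.022, -0.025], "turn": 0, "gripper": 0.3}, {"delta_pos": [-0.045, 0.032, -0.037], "turn": 0, "gripper": 0.3}, {"delta_pos": [-0.06, 0.043, -0.05], "turn": 0, "gripper": 0.3}, {"delta_pos": [-0.075, 0.054, -0.062], "turn": 0, "gripper": 0.3}, {"delta_pos": [-0.087, 0.062, -0.072], "turn": 0, "gripper": 0.3}, {"delta_pos": [-0.098, 0.07, -0.081], "turn": 0, "gripper": 0.3}]}}

```text
t: 9.45
eef_pos: [0.697, 0.2064, 0.253]
tool_rot: [0.106, -0.081, 0.991, 0.021]
ft_force: [0.2, 0.5, -2.7]
grip_width: 0.0455
gripper_force: 62.1
```

{"op": "jog_arm", "data": {"deltas": [{"delta_pos": [-0.008, 0.006, -0.007], "turn": 0, "gripper": 0.3}, {"delta_pos": [-0.016, 0.011, -0.013], "turn": 0, "gripper": 0.3}, {"delta_pos": [-0.023, 0.016, -0.019], "turn": 0, "gripper": 0.3}, {"delta_pos": [-0.029, 0.021, -0.024], "turn": 0, "gripper": 0.3}, {"delta_pos": [-0.034, 0.024, -0.028], "turn": 0, "gripper": 0.3}, {"delta_pos": [-0.039, 0.028, -0.032], "turn": 0, "gripper": 0.3}, {"delta_pos": [-0.043, 0.031, -0.036], "turn": 0, "gripper": 0.3}, {"delta_pos": [-0.047, 0.034, -0.039], "turn": 0, "gripper": 0.3}]}}

```text
t: 10.25
eef_pos: [0.6507, 0.2403, 0.2141]
tool_rot: [0.106, -0.081, 0.991, 0.021]
ft_force: [0.3, 0.2, -3.0]
grip_width: 0.0458
gripper_force: 62.1
```

```bash
cat >> h.py <<'E'
def hop(p):  # world -> hopper mm
    a=np.deg2rad(9.5); R=np.array([[np.cos(a),np.sin(a)],[-np.sin(a),np.cos(a)]])
    p=np.asarray(p); return np.r_[R@(p[:2]-[.459,.2085]),p[2]]*1000
def look(n='scene'):
    s=st(); c=s['eef_pos']+np.array([0,0,.008]); print('hop TCP',hop(s['eef_pos']).round(1))
    d,L,al,red,bore=chute(n,c,9.5); P=L[al]; x,z,y=[],[],[]
    for lo in np.arange(-.1,.1,.01):
        q=P[(P[:,0]>lo)&(P[:,0]<lo+.01)]
        if len(q)>3: x.append(lo+.005); z.append(np.percentile(q[:,2],95)); y.append((q[:,1].min()+q[:,1].max())/2)
    if len(x)>3:
        f=np.polyfit(x,z,1); g=np.polyfit(x,y,1)
        print(n,'tilt',np.degrees(np.arctan(f[0])).round(2),'rim0',f[1].round(4),'ends',P[:,0].min().round(4),P[:,0].max().round(4),'yaw',np.degrees(g[0]).round(2),'y0',g[1].round(4))
    k,l,s_,cc=cv2.connectedComponentsWithStats(bore.astype(np.uint8))
    print('dark',[tuple((np.nanmedian(L[l==i],0)*1000).round().tolist()) for i in range(1,k) if 2<s_[i,4]<60 and abs(np.nanmedian(L[l==i][:,1]))<.012])
    return d
E
python3 - <<'E'
from h import *
look('scene'); look('top')
E
```

```text
t 10.25 pos [0.6507 0.2403 0.2141] z-axis [ 0.2067  0.058  -0.9767] yline 99.49 q [-0.406  0.8   -0.017  1.301  0.059  0.826  1.282] F [ 0.28  0.19 -2.99] T [-0.106  0.4   -0.002] w 0.0458
hop TCP [194.3  -0.3 214.1]
scene tilt 10.41 rim0 0.0068 ends -0.1036 0.0964 yaw -0.19 y0 -0.0011
dark [(-54.0, -4.0, -16.0), (24.0, -1.0, -2.0), (48.0, -3.0, 5.0)]
t 10.3 pos [0.6499 0.241  0.2136] z-axis [ 0.2058  0.0583 -0.9769] yline 99.54 q [-0.407  0.8   -0.018  1.303  0.059  0.826  1.282] F [-2.16  0.57 -4.71] T [-0.005  0.491  0.028] w 0.0456
hop TCP [193.7   0.5 213.6]
top tilt 5.84 rim0 0.0104 ends 0.038 0.0974 yaw 17.05 y0 -0.0328
dark []
```

{"op": "jog_arm", "data": {"deltas": [{"delta_pos": [-0.003, -0.0005, 0], "turn": 0, "gripper": 0.3}, {"delta_pos": [-0.008, -0.0015, 0], "turn": 0, "gripper": 0.3}, {"delta_pos": [-0.014, -0.0025, 0], "turn": 0, "gripper": 0.3}, {"delta_pos": [-0.02, -0.0035, 0], "turn": 0, "gripper": 0.3}, {"delta_pos": [-0.026, -0.0045, 0], "turn": 0, "gripper": 0.3}, {"delta_pos": [-0.032, -0.0055, 0], "turn": 0, "gripper": 0.3}, {"delta_pos": [-0.037, -0.006, -0.001], "turn": 0, "gripper": 0.3}, {"delta_pos": [-0.041, -0.007, -0.003], "turn": 0, "gripper": 0.3}]}}

```text
t: 11.15
eef_pos: [0.6095, 0.2332, 0.2114]
tool_rot: [0.106, -0.081, 0.991, 0.021]
ft_force: [0.0, 1.0, -2.3]
grip_width: 0.0454
gripper_force: 62.1
```

{"op": "jog_arm", "data": {"deltas": [{"delta_pos": [0, 0, -0.003], "turn": 0, "gripper": 0.3}, {"delta_pos": [0, 0, -0.006], "turn": 0, "gripper": 0.3}, {"delta_pos": [0, 0, -0.009], "turn": 0, "gripper": 0.3}, {"delta_pos": [0, 0, -0.012], "turn": 0, "gripper": 0.3}, {"delta_pos": [0, 0, -0.014], "turn": 0, "gripper": 0.3}, {"delta_pos": [0, 0, -0.014], "turn": 0, "gripper": 0.3}]}}

```text
t: 11.75
eef_pos: [0.6099, 0.2331, 0.197]
tool_rot: [0.106, -0.081, 0.991, 0.021]
ft_force: [0.1, -0.0, -2.9]
grip_width: 0.0455
gripper_force: 62.1
```

```bash
python3 - <<'E'
from h import *
look('scene');d=cap('top');save(d,'top4.png',(150,130,270,230),5)
st()
E
```

```text
t 11.75 pos [0.6099 0.2331 0.197 ] z-axis [ 0.2064  0.0578 -0.9768] yline 99.5 q [-0.425  0.754 -0.011  1.49   0.065  0.685  1.256] F [ 0.07 -0.01 -2.89] T [-0.093  0.364 -0.016] w 0.0455
hop TCP [152.9  -0.7 197. ]
scene tilt 11.14 rim0 0.0068 ends -0.1032 0.0936 yaw -0.4 y0 -0.002
dark [(23.0, 0.0, -1.0), (48.0, 0.0, 1.0)]
t 11.85 pos [0.61   0.2331 0.1974] z-axis [ 0.2069  0.0581 -0.9766] yline 99.5 q [-0.425  0.754 -0.011  1.49   0.065  0.685  1.256] F [ 0.71 -0.15 -3.39] T [-0.094  0.444 -0.025] w 0.0459
```

View pics/top4.png

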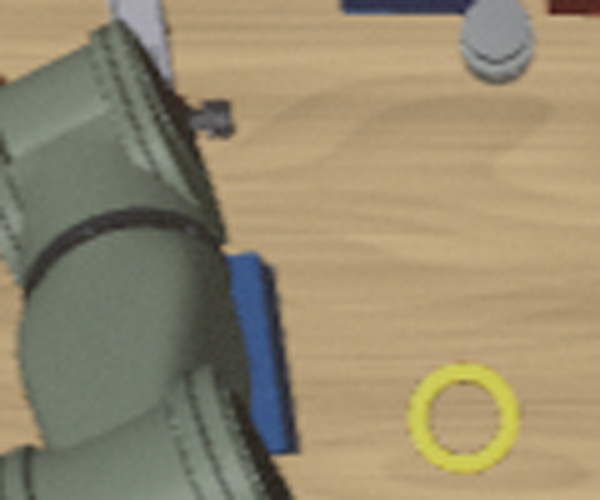

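The arm blocks the top view here; it shows only the chute's tail at (140,30) and the hopper side at (260,350). I'll use the scene camera and feel downward.

{"op": "jog_arm", "data": {"deltas": [{"delta_pos": [0, 0.0015, -0.003], "turn": 0, "gripper": 0.3}, {"delta_pos": [0, 0.0015, -0.006], "turn": 0, "gripper": 0.3}, {"delta_pos": [0, 0.0015, -0.008], "turn": 0, "gripper": 0.3}, {"delta_pos": [0, 0.0015, -0.008], "turn": 0, "gripper": 0.3}]}}

```text
t: 12.25
eef_pos: [0.6098, 0.2346, 0.189]
tool_rot: [0.106, -0.081, 0.991, 0.021]
ft_force: [0.7, 0.2, -3.0]
grip_width: 0.0458
gripper_force: 62.1
```

{"op": "jog_arm", "data": {"deltas": [{"delta_pos": [0, 0, -0.002], "turn": 0, "gripper": 0.3}, {"delta_pos": [0, 0, -0.004], "turn": 0, "gripper": 0.3}, {"delta_pos": [0, 0, -0.004], "turn": 0, "gripper": 0.3}]}}

```text
t: 12.55
eef_pos: [0.6098, 0.2346, 0.1851]
tool_rot: [0.106, -0.081, 0.991, 0.021]
ft_force: [0.4, 0.5, -2.0]
grip_width: 0.0455
gripper_force: 62.1
```

```bash
python3 - <<'E'
from h import *
look('scene'); st()
E
```

```text
t 12.55 pos [0.6098 0.2346 0.1851] z-axis [ 0.2064  0.0579 -0.9768] yline 99.5 q [-0.428  0.77  -0.009  1.504  0.067  0.656  1.251] F [ 0.4   0.47 -1.97] T [-0.087  0.373  0.011] w 0.0455
hop TCP [153.1   0.8 185.1]
scene tilt 10.82 rim0 0.0064 ends -0.0995 0.0961 yaw -0.63 y0 -0.0003
dark [(-53.0, -1.0, -17.0), (23.0, 0.0, -2.0), (47.0, -0.0, 3.0)]
t 12.6 pos [0.6099 0.2346 0.1852] z-axis [ 0.2066  0.058  -0.9767] yline 99.5 q [-0.429  0.769 -0.009  1.504  0.066  0.656  1.251] F [-0.95  0.41 -1.74] T [-0.105  0.413  0.066] w 0.0453
```

{"op": "jog_arm", "data": {"deltas": [{"delta_pos": [0, 0, -0.002], "turn": 0, "gripper": 0.3}, {"delta_pos": [0, 0, -0.004], "turn": 0, "gripper": 0.3}, {"delta_pos": [0, 0, -0.004], "turn": 0, "gripper": 0.3}]}}

```text
t: 12.9
eef_pos: [0.6098, 0.2346, 0.181]
tool_rot: [0.106, -0.081, 0.991, 0.021]
ft_force: [0.6, 0.3, -2.9]
grip_width: 0.0453
gripper_force: 62.1
```

{"op": "jog_arm", "data": {"deltas": [{"delta_pos": [0, 0, -0.002], "turn": 0, "gripper": 0.3}, {"delta_pos": [0, 0, -0.003], "turn": 0, "gripper": 0.3}, {"delta_pos": [0, 0, -0.003], "turn": 0, "gripper": 0.3}]}}

```text
t: 13.2
eef_pos: [0.6099, 0.2346, 0.1782]
tool_rot: [0.106, -0.081, 0.991, 0.021]
ft_force: [-0.3, 0.0, -3.4]
grip_width: 0.0459
gripper_force: 62.1
```

```bash
python3 - <<'E'
from h import *
look('scene'); st()
E
```

```text
t 13.2 pos [0.6099 0.2346 0.1782] z-axis [ 0.2065  0.058  -0.9767] yline 99.5 q [-0.429  0.778 -0.008  1.512  0.067  0.639  1.25 ] F [-0.32  0.05 -3.45] T [-0.062  0.332 -0.004] w 0.0459
hop TCP [153.1   0.9 178.2]
scene tilt 9.68 rim0 0.0072 ends -0.1007 0.0959 yaw -0.64 y0 -0.001
dark [(-55.0, -2.0, -16.0), (22.0, 2.0, -3.0), (48.0, -2.0, 3.0)]
t 13.25 pos [0.6099 0.2346 0.1783] z-axis [ 0.2067  0.058  -0.9767] yline 99.5 q [-0.429  0.778 -0.008  1.512  0.067  0.639  1.25 ] F [ 0.04  0.76 -3.17] T [-0.074  0.359 -0.049] w 0.0454
```

{"op": "jog_arm", "data": {"deltas": [{"delta_pos": [0, 0, -0.002], "turn": 0, "gripper": 0.3}, {"delta_pos": [0, 0, -0.003], "turn": 0, "gripper": 0.3}, {"delta_pos": [0, 0, -0.003], "turn": 0, "gripper": 0.3}]}}

```text
t: 13.55
eef_pos: [0.6099, 0.2346, 0.1752]
tool_rot: [0.106, -0.081, 0.991, 0.021]
ft_force: [0.8, 0.0, -3.4]
grip_width: 0.0455
gripper_force: 62.1
```

{"op": "jog_arm", "data": {"deltas": [{"delta_pos": [0, 0, -0.002], "turn": 0, "gripper": 0.3}, {"delta_pos": [0, 0, -0.003], "turn": 0, "gripper": 0.3}, {"delta_pos": [0, 0, -0.003], "turn": 0, "gripper": 0.3}]}}

```text
t: 13.85
eef_pos: [0.6099, 0.2346, 0.1722]
tool_rot: [0.106, -0.081, 0.991, 0.021]
ft_force: [-0.4, 0.2, -1.9]
grip_width: 0.0455
gripper_force: 62.1
```

```bash
python3 - <<'E'
from h import *
look('scene'); st()
E
```

```text
t 13.85 pos [0.6099 0.2346 0.1722] z-axis [ 0.2066  0.058  -0.9767] yline 99.5 q [-0.429  0.786 -0.008  1.519  0.068  0.624  1.249] F [-0.37  0.22 -1.9 ] T [-0.1    0.412 -0.008] w 0.0455
hop TCP [153.1   0.8 172.2]
scene tilt 10.04 rim0 0.0072 ends -0.0984 0.0958 yaw -0.42 y0 -0.0013
dark [(-54.0, -4.0, -15.0), (24.0, -1.0, -1.0), (47.0, 1.0, 2.0)]
t 13.9 pos [0.6099 0.2346 0.1723] z-axis [ 0.2067  0.058  -0.9767] yline 99.5 q [-0.429  0.786 -0.008  1.519  0.068  0.624  1.249] F [-0.45  0.75 -2.52] T [-0.129  0.389  0.02 ] w 0.0458
```

{"op": "jog_arm", "data": {"deltas": [{"delta_pos": [0, 0, -0.002], "turn": 0, "gripper": 0.3}, {"delta_pos": [0, 0, -0.003], "turn": 0, "gripper": 0.3}, {"delta_pos": [0, 0, -0.003], "turn": 0, "gripper": 0.3}]}}

```text
t: 14.2
eef_pos: [0.6099, 0.2346, 0.1693]
tool_rot: [0.106, -0.081, 0.991, 0.021]
ft_force: [1.1, -0.4, -1.5]
grip_width: 0.0454
gripper_force: 62.2
```

{"op": "jog_arm", "data": {"deltas": [{"delta_pos": [0, 0, -0.002], "turn": 0, "gripper": 0.3}, {"delta_pos": [0, 0, -0.003], "turn": 0, "gripper": 0.3}, {"delta_pos": [0, 0, -0.003], "turn": 0, "gripper": 0.3}]}}

```text
t: 14.5
eef_pos: [0.61, 0.2346, 0.1663]
tool_rot: [0.106, -0.081, 0.991, 0.021]
ft_force: [0.4, 0.4, -0.7]
grip_width: 0.0456
gripper_force: 62.3
```

```bash
python3 - <<'E'
from h import *
look('scene'); st()
E
```

```text
t 14.5 pos [0.61   0.2346 0.1663] z-axis [ 0.2068  0.058  -0.9767] yline 99.5 q [-0.429  0.794 -0.007  1.526  0.069  0.609  1.248] F [ 0.37  0.37 -0.73] T [-0.01   0.232 -0.002] w 0.0456
hop TCP [153.2   0.8 166.3]
scene tilt 9.12 rim0 0.0072 ends -0.1011 0.0955 yaw -0.3 y0 -0.0023
dark [(-57.0, -3.0, -14.0), (22.0, 2.0, -1.0), (47.0, -1.0, 2.0)]
t 14.55 pos [0.61   0.2346 0.1664] z-axis [ 0.2069  0.0581 -0.9766] yline 99.5 q [-0.429  0.793 -0.007  1.526  0.069  0.61   1.248] F [ 0.33 -0.06 -0.95] T [-0.029  0.247 -0.044] w 0.0456
```

{"op": "jog_arm", "data": {"deltas": [{"delta_pos": [0, 0, -0.002], "turn": 0, "gripper": 0.3}, {"delta_pos": [0, 0, -0.004], "turn": 0, "gripper": 0.3}, {"delta_pos": [0, 0, -0.004], "turn": 0, "gripper": 0.3}]}}

```text
t: 14.85
eef_pos: [0.6099, 0.2346, 0.1621]
tool_rot: [0.106, -0.081, 0.991, 0.021]
ft_force: [0.9, 0.1, 1.7]
grip_width: 0.0457
gripper_force: 62.4
```

{"op": "jog_arm", "data": {"deltas": [{"delta_pos": [0, 0, -0.002], "turn": 0, "gripper": 0.3}, {"delta_pos": [0, 0, -0.003], "turn": 0, "gripper": 0.3}, {"delta_pos": [0, 0, -0.003], "turn": 0, "gripper": 0.3}]}}

```text
t: 15.15
eef_pos: [0.61, 0.2346, 0.1593]
tool_rot: [0.106, -0.081, 0.991, 0.021]
ft_force: [2.2, -0.7, 3.1]
grip_width: 0.0457
gripper_force: 62.5
```

```bash
python3 - <<'E'
from h import *
look('scene'); st()
E
```

```text
t 15.15 pos [0.61   0.2346 0.1593] z-axis [ 0.2068  0.0581 -0.9767] yline 99.5 q [-0.43   0.803 -0.007  1.533  0.07   0.593  1.247] F [ 2.25 -0.68  3.14] T [-0.023  0.1    0.013] w 0.0457
hop TCP [153.2   0.9 159.3]
scene tilt 7.26 rim0 0.0058 ends -0.1026 0.0952 yaw -0.63 y0 -0.0004
dark [(-56.0, -3.0, -14.0), (22.0, 2.0, -3.0), (48.0, -2.0, -1.0)]
t 15.2 pos [0.61   0.2346 0.1594] z-axis [ 0.207   0.0581 -0.9766] yline 99.5 q [-0.43   0.803 -0.007  1.533  0.07   0.593  1.247] F [ 2.46 -0.33  3.14] T [-0.052  0.062  0.017] w 0.0454
```

{"op": "jog_arm", "data": {"deltas": [{"delta_pos": [-0.0177, -0.003, -0.0022], "turn": 0, "gripper": 0.3}, {"delta_pos": [0, 0, 0], "turn": 0, "gripper": 0.3}, {"delta_pos": [-0.0177, -0.003, -0.0022], "turn": 0, "gripper": 0.3}, {"delta_pos": [0, 0, 0], "turn": 0, "gripper": 0.3}, {"delta_pos": [-0.0177, -0.003, -0.0022], "turn": 0, "gripper": 0.3}, {"delta_pos": [0, 0, 0], "turn": 0, "gripper": 0.3}, {"delta_pos": [-0.0177, -0.003, -0.0022], "turn": 0, "gripper": 0.3}, {"delta_pos": [0, 0, 0], "turn": 0, "gripper": 0.3}]}}

```text
t: 16.0
eef_pos: [0.6062, 0.2341, 0.1583]
tool_rot: [0.103, -0.082, 0.991, 0.02]
ft_force: [-3.9, 0.0, 1.9]
grip_width: 0.0456
gripper_force: 62.5
```

```bash
python3 - <<'E'
from h import *
look('scene'); d=cap('scene'); save(d,'scene5.png',(240,60,360,160),5); st()
E
```

```text
t 16.0 pos [0.6062 0.2341 0.1583] z-axis [ 0.2011  0.0565 -0.9779] yline 99.55 q [-0.43   0.801 -0.008  1.541  0.071  0.593  1.245] F [-3.95  0.04  1.9 ] T [-0.258  1.44   0.037] w 0.0456
hop TCP [149.4   1.  158.3]
scene tilt 6.37 rim0 0.0064 ends -0.0969 0.0949 yaw -0.75 y0 -0.0003
dark [(-81.0, -1.0, -15.0)]
t 16.1 pos [0.6107 0.2346 0.1595] z-axis [ 0.2073  0.0582 -0.9766] yline 99.48 q [-0.429  0.803 -0.007  1.531  0.071  0.594  1.246] F [-0.5   0.09  3.27] T [-0.106  0.66   0.004] w 0.0457
```

View pics/scene5.png

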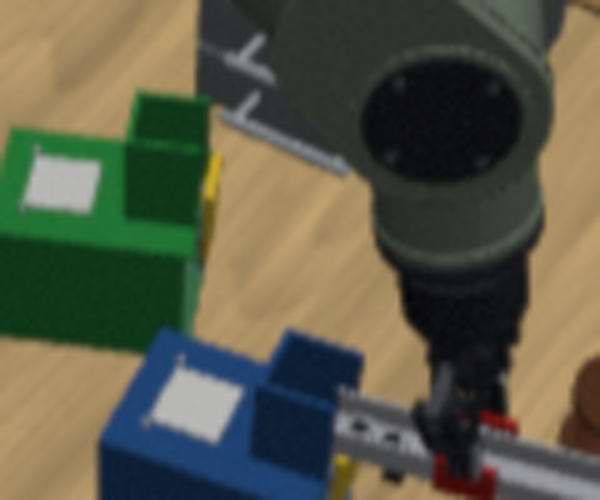

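The shaking works. The tail half of the chute is empty, two bores are moving toward the nose at (358,428) and (390,440), and the lean is still about 6 N. I'll continue.

{"op": "jog_arm", "data": {"deltas": [{"delta_pos": [-0.0177, -0.003, -0.0022], "turn": 0, "gripper": 0.3}, {"delta_pos": [0, 0, 0], "turn": 0, "gripper": 0.3}, {"delta_pos": [-0.0177, -0.003, -0.0022], "turn": 0, "gripper": 0.3}, {"delta_pos": [0, 0, 0], "turn": 0, "gripper": 0.3}, {"delta_pos": [-0.0177, -0.003, -0.0022], "turn": 0, "gripper": 0.3}, {"delta_pos": [0, 0, 0], "turn": 0, "gripper": 0.3}, {"delta_pos": [-0.0177, -0.003, -0.0022], "turn": 0, "gripper": 0.3}, {"delta_pos": [0, 0, 0], "turn": 0, "gripper": 0.3}]}}

```text
t: 16.9
eef_pos: [0.6061, 0.2341, 0.1584]
tool_rot: [0.103, -0.082, 0.991, 0.02]
ft_force: [-3.8, -1.1, 2.5]
grip_width: 0.0456
gripper_force: 62.5
```

{"op": "jog_arm", "data": {"deltas": [{"delta_pos": [0, 0, 0], "turn": 0, "gripper": 0.3}, {"delta_pos": [0, 0, 0], "turn": 0, "gripper": 0.3}]}}

```text
t: 17.1
eef_pos: [0.6095, 0.2345, 0.1592]
tool_rot: [0.106, -0.081, 0.991, 0.021]
ft_force: [-0.2, -0.7, 2.9]
grip_width: 0.0456
gripper_force: 62.5
```

```bash
python3 - <<'E'
from h import *
d=look('scene'); np.savez('s6.npz',**d)
E
```

```text
t 17.1 pos [0.6095 0.2345 0.1592] z-axis [ 0.2066  0.058  -0.9767] yline 99.49 q [-0.429  0.802 -0.008  1.535  0.072  0.592  1.244] F [-0.2  -0.66  2.91] T [-0.205  0.717 -0.012] w 0.0456
hop TCP [152.7   0.8 159.2]
scene tilt 6.17 rim0 0.007 ends -0.102 0.0952 yaw -0.44 y0 -0.0009
dark []
```

{"op": "jog_arm", "data": {"deltas": [{"delta_pos": [-0.0177, -0.003, -0.0022], "turn": 0, "gripper": 0.3}, {"delta_pos": [0, 0, 0], "turn": 0, "gripper": 0.3}, {"delta_pos": [-0.0177, -0.003, -0.0022], "turn": 0, "gripper": 0.3}, {"delta_pos": [0, 0, 0], "turn": 0, "gripper": 0.3}, {"delta_pos": [-0.0177, -0.003, -0.0022], "turn": 0, "gripper": 0.3}, {"delta_pos": [0, 0, 0], "turn": 0, "gripper": 0.3}, {"delta_pos": [-0.0177, -0.003, -0.0022], "turn": 0, "gripper": 0.3}, {"delta_pos": [0, 0, 0], "turn": 0, "gripper": 0.3}]}}

```text
t: 17.95
eef_pos: [0.6062, 0.2342, 0.1585]
tool_rot: [0.104, -0.082, 0.991, 0.02]
ft_force: [-2.1, -0.1, 2.7]
grip_width: 0.0457
gripper_force: 62.5
```

{"op": "jog_arm", "data": {"deltas": [{"delta_pos": [-0.0177, -0.003, -0.0022], "turn": 0, "gripper": 0.3}, {"delta_pos": [0, 0, 0], "turn": 0, "gripper": 0.3}, {"delta_pos": [-0.0177, -0.003, -0.0022], "turn": 0, "gripper": 0.3}, {"delta_pos": [0, 0, 0], "turn": 0, "gripper": 0.3}, {"delta_pos": [-0.0177, -0.003, -0.0022], "turn": 0, "gripper": 0.3}, {"delta_pos": [0, 0, 0], "turn": 0, "gripper": 0.3}, {"delta_pos": [0, 0, 0], "turn": 0, "gripper": 0.3}, {"delta_pos": [0, 0, 0], "turn": 0, "gripper": 0.3}]}}

```text
t: 18.75
eef_pos: [0.6095, 0.2345, 0.1592]
tool_rot: [0.106, -0.081, 0.991, 0.021]
ft_force: [-0.2, 0.1, 2.7]
grip_width: 0.0456
gripper_force: 62.5
```

```bash
python3 - <<'E'
from h import *
d=look('scene'); save(d,'scene7.png',(270,95,370,170),7)
E
```

```text
t 18.75 pos [0.6095 0.2345 0.1592] z-axis [ 0.2069  0.0581 -0.9766] yline 99.49 q [-0.428  0.802 -0.01   1.535  0.074  0.592  1.242] F [-0.19  0.14  2.74] T [-0.175  0.659  0.017] w 0.0456
hop TCP [152.8   0.8 159.2]
scene tilt 6.31 rim0 0.0066 ends -0.1023 0.0952 yaw -0.15 y0 -0.0014
dark []
```

View pics/scene7.png

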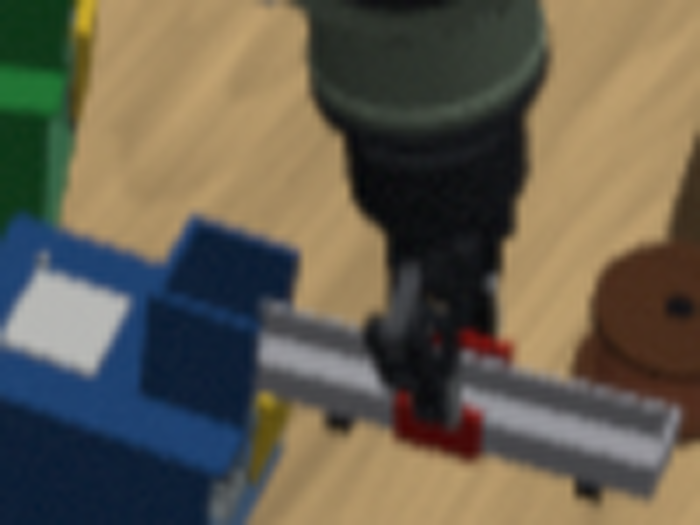

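The visible chute is empty, and grey nuts show behind the hopper's clear wall at (225,490). I'll press slightly harder to bring the lean back to 6 N and shake once more, in case a nut is hidden under the fingers.

{"op": "jog_arm", "data": {"deltas": [{"delta_pos": [0, 0, -0.0015], "turn": 0, "gripper": 0.3}, {"delta_pos": [-0.0177, -0.003, -0.0037], "turn": 0, "gripper": 0.3}, {"delta_pos": [0, 0, -0.0015], "turn": 0, "gripper": 0.3}, {"delta_pos": [-0.0177, -0.003, -0.0037], "turn": 0, "gripper": 0.3}, {"delta_pos": [0, 0, -0.0015], "turn": 0, "gripper": 0.3}, {"delta_pos": [-0.0177, -0.003, -0.0037], "turn": 0, "gripper": 0.3}, {"delta_pos": [0, 0, -0.0015], "turn": 0, "gripper": 0.3}, {"delta_pos": [0, 0, -0.0015], "turn": 0, "gripper": 0.3}]}}

```text
t: 19.6
eef_pos: [0.6105, 0.2347, 0.1579]
tool_rot: [0.106, -0.081, 0.991, 0.021]
ft_force: [-1.2, 0.3, 4.0]
grip_width: 0.0455
gripper_force: 62.4
```

{"op": "jog_arm", "data": {"deltas": [{"delta_pos": [0, 0, 0], "turn": 0, "gripper": 0.3}, {"delta_pos": [0, 0, 0], "turn": 0, "gripper": 0.3}, {"delta_pos": [0, 0, 0], "turn": 0, "gripper": 0.3}, {"delta_pos": [0, 0, 0], "turn": 0, "gripper": 0.3}, {"delta_pos": [0, 0, 0], "turn": 0, "gripper": 0.3}, {"delta_pos": [0, 0, 0], "turn": 0, "gripper": 0.3}]}}

```text
t: 20.2
eef_pos: [0.6099, 0.2346, 0.1579]
tool_rot: [0.106, -0.081, 0.991, 0.021]
ft_force: [-0.8, -0.1, 3.6]
grip_width: 0.0457
gripper_force: 62.5
```

{"op": "jog_arm", "data": {"deltas": [{"delta_pos": [0, 0, 0.006], "turn": 0, "gripper": 0.3}, {"delta_pos": [0, 0, 0.014], "turn": 0, "gripper": 0.3}, {"delta_pos": [0, 0, 0.024], "turn": 0, "gripper": 0.3}, {"delta_pos": [0, 0, 0.034], "turn": 0, "gripper": 0.3}, {"delta_pos": [0.01, 0.0017, 0.044], "turn": 0, "gripper": 0.3}, {"delta_pos": [0.025, 0.004, 0.052], "turn": 0, "gripper": 0.3}, {"delta_pos": [0.04, 0.007, 0.056], "turn": 0, "gripper": 0.3}, {"delta_pos": [0.05, 0.008, 0.056], "turn": 0, "gripper": 0.3}]}}

```text
t: 21.0
eef_pos: [0.661, 0.2428, 0.2153]
tool_rot: [0.107, -0.081, 0.991, 0.021]
ft_force: [-0.6, 0.7, -2.7]
grip_width: 0.0455
gripper_force: 62.2
```

{"op": "jog_arm", "data": {"deltas": [{"delta_pos": [0, 0, 0], "turn": 0, "gripper": 0.3}, {"delta_pos": [0, 0, 0], "turn": 0, "gripper": 0.3}]}}

```text
t: 21.2
eef_pos: [0.6595, 0.2426, 0.214]
tool_rot: [0.106, -0.081, 0.991, 0.021]
ft_force: [0.1, 1.2, -2.0]
grip_width: 0.0457
gripper_force: 62.2
```

```bash
python3 - <<'E'
from h import *
d=look('scene'); save(d,'scene8.png',(255,70,375,170),5)
E
```

```text
t 21.2 pos [0.6595 0.2426 0.214 ] z-axis [ 0.2066  0.0581 -0.9767] yline 99.5 q [-0.401  0.816 -0.024  1.262  0.063  0.851  1.282] F [ 0.12  1.19 -2.  ] T [-0.152  0.304 -0.025] w 0.0457
hop TCP [203.4   0.5 214. ]
scene tilt 10.79 rim0 0.0065 ends -0.1037 0.096 yaw -0.84 y0 -0.0014
dark []
```

View pics/scene8.png

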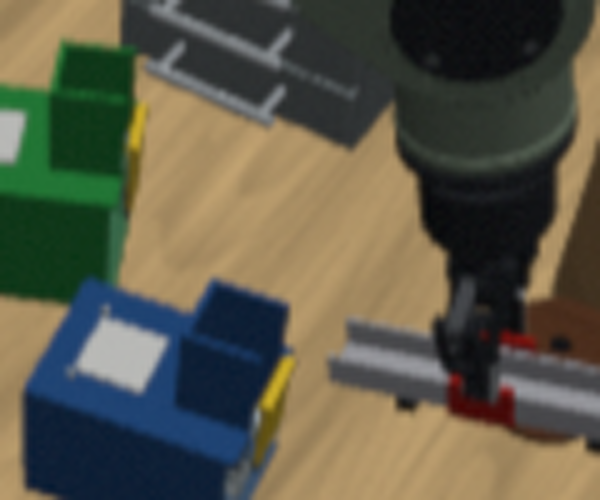

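The picture shows the empty chute at (400,365), clear of the hopper. I'll head back and take the tilt out at the inner reach limit on the way.

{"op": "jog_arm", "data": {"deltas": [{"delta_pos": [0, 0, 0.03], "turn": 0, "gripper": 0.3}, {"delta_pos": [0, 0, 0.07], "turn": 0, "gripper": 0.3}, {"delta_pos": [-0.01, -0.035, 0.09], "turn": -3, "gripper": 0.3}, {"delta_pos": [-0.03, -0.075, 0.09], "turn": -6, "gripper": 0.3}, {"delta_pos": [-0.05, -0.115, 0.09], "turn": -9, "gripper": 0.3}, {"delta_pos": [-0.07, -0.155, 0.09], "turn": -12, "gripper": 0.3}, {"delta_pos": [-0.09, -0.195, 0.09], "turn": -15, "gripper": 0.3}, {"delta_pos": [-0.11, -0.235, 0.09], "turn": -15.1, "gripper": 0.3}]}}

```text
t: 22.05
eef_pos: [0.5483, 0.0067, 0.3042]
tool_rot: [0.108, 0.05, 0.993, 0.006]
ft_force: [1.3, -0.6, -2.7]
grip_width: 0.0455
gripper_force: 62.6
```

{"op": "jog_arm", "data": {"deltas": [{"delta_pos": [-0.02, -0.03, 0], "turn": 0, "gripper": 0.3}, {"delta_pos": [-0.05, -0.05, 0], "turn": 0, "gripper": 0.3}, {"delta_pos": [-0.085, -0.05, 0], "turn": 0, "gripper": 0.3}, {"delta_pos": [-0.12, -0.05, 0], "turn": 0, "gripper": 0.3}, {"delta_pos": [-0.15, -0.05, 0], "turn": 0, "gripper": 0.3}, {"delta_pos": [-0.17, -0.05, 0], "turn": 0, "gripper": 0.3}]}}

```text
t: 22.65
eef_pos: [0.3775, -0.0423, 0.3041]
tool_rot: [0.108, 0.05, 0.993, 0.006]
ft_force: [1.6, -0.2, -2.0]
grip_width: 0.0453
gripper_force: 62.6
```

```bash
python3 - <<'E'
from h import *
st()
E
```

```text
t 22.65 pos [ 0.3775 -0.0423  0.3041] z-axis [ 0.2151  0.0021 -0.9766] yline 84.4 q [ 0.047  0.201 -0.014  2.153 -0.012  0.571  1.513] F [ 1.6  -0.17 -2.02] T [ 0.065  0.289 -0.005] w 0.0453
```

{"op": "jog_arm", "data": {"deltas": [{"delta_pos": [0, 0, -0.04], "turn": 0, "gripper": 0.3}, {"delta_pos": [0, 0, -0.08], "turn": 0, "gripper": 0.3}, {"delta_pos": [0, 0, -0.11], "turn": 0, "gripper": 0.3}, {"delta_pos": [0, 0, -0.12], "turn": 0, "gripper": 0.3}]}}

```text
t: 23.05
eef_pos: [0.3787, -0.0421, 0.1821]
tool_rot: [0.107, 0.05, 0.993, 0.007]
ft_force: [0.8, 0.2, -1.6]
grip_width: 0.0455
gripper_force: 62.6
```

```bash
python3 - <<'E'
from h import *
st()
E
```

```text
t 23.05 pos [ 0.3787 -0.0421  0.1821] z-axis [ 0.2123  0.0025 -0.9772] yline 84.42 q [ 0.047  0.471 -0.019  2.408 -0.007  0.048  1.509] F [ 0.81  0.19 -1.65] T [-0.02   0.276  0.011] w 0.0455
```

{"op": "jog_arm", "data": {"deltas": [{"delta_pos": [-0.02, 0.002, -0.045], "turn": 0, "gripper": 0.3}, {"delta_pos": [-0.04, 0.004, -0.09], "turn": 0, "gripper": 0.3}]}}

```text
t: 23.25
eef_pos: [0.3607, -0.0421, 0.1612]
tool_rot: [0.084, 0.049, 0.995, 0.008]
ft_force: [-0.7, -0.4, -2.3]
grip_width: 0.0454
gripper_force: 62.6
```

```bash
python3 - <<'E'
from h import *
st()
E
```

```text
t 23.25 pos [ 0.3607 -0.0421  0.1612] z-axis [ 0.1678  0.0082 -0.9858] yline 84.44 q [ 5.800e-02  5.210e-01 -2.800e-02  2.451e+00 -1.320e-01  2.000e-03
  1.639e+00] F [-0.7  -0.45 -2.26] T [0.026 0.263 0.02 ] w 0.0454
```

{"op": "jog_arm", "data": {"deltas": [{"delta_pos": [0.01, 0, -0.03], "turn": 0, "gripper": 0.3}, {"delta_pos": [0.02, 0, -0.06], "turn": 0, "gripper": 0.3}]}}

```text
t: 23.45
eef_pos: [0.3558, -0.0402, 0.1499]
tool_rot: [0.068, 0.05, 0.996, 0.008]
ft_force: [0.6, 0.4, -1.9]
grip_width: 0.0454
gripper_force: 62.6
```

```bash
python3 - <<'E'
from h import *
st()
E
```

```text
t 23.45 pos [ 0.3558 -0.0402  0.1499] z-axis [ 0.1371  0.0099 -0.9905] yline 84.4 q [ 5.200e-02  5.520e-01 -2.700e-02  2.452e+00 -4.200e-02  1.000e-03
  1.544e+00] F [ 0.57  0.4  -1.94] T [-0.014  0.238 -0.001] w 0.0454
```

{"op": "jog_arm", "data": {"deltas": [{"delta_pos": [0.035, 0, -0.03], "turn": 0, "gripper": 0.3}, {"delta_pos": [0.07, 0, -0.06], "turn": 0, "gripper": 0.3}]}}

```text
t: 23.65
eef_pos: [0.4302, -0.0406, 0.093]
tool_rot: [0.067, 0.049, 0.996, 0.008]
ft_force: [1.0, 0.1, -1.8]
grip_width: 0.0457
gripper_force: 62.6
```

```bash
python3 - <<'E'
from h import *
st()
E
```

```text
t 23.65 pos [ 0.4302 -0.0406  0.093 ] z-axis [ 0.1347  0.0102 -0.9908] yline 84.41 q [ 0.043  0.734 -0.021  2.272 -0.069  0.     1.568] F [ 1.04  0.11 -1.76] T [-0.043  0.108 -0.045] w 0.0457
```

{"op": "jog_arm", "data": {"deltas": [{"delta_pos": [-0.02, 0, -0.02], "turn": 0, "gripper": 0.3}, {"delta_pos": [-0.04, 0, -0.03], "turn": 0, "gripper": 0.3}]}}

```text
t: 23.85
eef_pos: [0.4088, -0.0436, 0.0854]
tool_rot: [0.046, 0.049, 0.998, 0.01]
ft_force: [-1.3, 0.1, -2.0]
grip_width: 0.0458
gripper_force: 63.2
```

```bash
python3 - <<'E'
from h import *
st()
E
```

```text
t 23.85 pos [ 0.4088 -0.0436  0.0854] z-axis [ 0.0928  0.0153 -0.9956] yline 84.44 q [ 5.900e-02  7.470e-01 -2.800e-02  2.302e+00 -2.380e-01  1.000e-03
  1.750e+00] F [-1.29  0.12 -2.  ] T [-0.045  0.172 -0.031] w 0.0458
```

{"op": "jog_arm", "data": {"deltas": [{"delta_pos": [-0.02, 0, -0.01], "turn": 0, "gripper": 0.3}, {"delta_pos": [-0.04, 0, -0.02], "turn": 0, "gripper": 0.3}]}}

```text
t: 24.05
eef_pos: [0.386, -0.0467, 0.087]
tool_rot: [0.031, 0.049, 0.998, 0.011]
ft_force: [-0.3, -0.2, -2.8]
grip_width: 0.0456
gripper_force: 63.2
```

```bash
python3 - <<'E'
from h import *
st()
E
```

```text
t 24.05 pos [ 0.386  -0.0467  0.087 ] z-axis [ 0.0625  0.0195 -0.9979] yline 84.42 q [ 7.600e-02  7.380e-01 -3.300e-02  2.342e+00 -3.830e-01  1.000e-03
  1.908e+00] F [-0.27 -0.15 -2.8 ] T [-0.049  0.084  0.016] w 0.0456
```

{"op": "jog_arm", "data": {"deltas": [{"delta_pos": [-0.02, 0, -0.01], "turn": 0, "gripper": 0.3}, {"delta_pos": [-0.04, 0, -0.02], "turn": 0, "gripper": 0.3}]}}

```text
t: 24.25
eef_pos: [0.3638, -0.0501, 0.088]
tool_rot: [0.015, 0.049, 0.999, 0.013]
ft_force: [-0.0, 0.2, -3.0]
grip_width: 0.0452
gripper_force: 63.2
```

{"op": "jog_arm", "data": {"deltas": [{"delta_pos": [0.03, -0.01, 0.03], "turn": 0, "gripper": 0.3}, {"delta_pos": [0.06, -0.04, 0.05], "turn": 0, "gripper": 0.3}, {"delta_pos": [0.085, -0.08, 0.05], "turn": 0, "gripper": 0.3}, {"delta_pos": [0.11, -0.12, 0.05], "turn": 0, "gripper": 0.3}, {"delta_pos": [0.12, -0.155, 0.05], "turn": 0, "gripper": 0.3}, {"delta_pos": [0.12, -0.18, 0.05], "turn": 0, "gripper": 0.3}, {"delta_pos": [0.12, -0.188, 0.05], "turn": 0, "gripper": 0.3}, {"delta_pos": [0.12, -0.188, 0.05], "turn": 0, "gripper": 0.3}]}}

```text
t: 25.05
eef_pos: [0.4838, -0.2386, 0.1377]
tool_rot: [0.015, 0.05, 0.999, 0.013]
ft_force: [0.7, 0.5, -1.6]
grip_width: 0.0458
gripper_force: 63.2
```

```bash
python3 - <<'E'
from h import *
s=st(); c=s['eef_pos']+np.array([0,0,.008])
d,L,al,red,bore=chute('scene',c,-5.6); P=L[al]; x,z,y=[],[],[]
for lo in np.arange(-.1,.1,.01):
    q=P[(P[:,0]>lo)&(P[:,0]<lo+.01)]
    if len(q)>3: x.append(lo+.005); z.append(np.percentile(q[:,2],95)); y.append((q[:,1].min()+q[:,1].max())/2)
f=np.polyfit(x,z,1);g=np.polyfit(x,y,1);print('tilt',np.degrees(np.arctan(f[0])),'rim0',f[1],'ends',P[:,0].min(),P[:,0].max(),'yaw',np.degrees(g[0]),'y0',g[1])
E
```

```text
t 25.05 pos [ 0.4838 -0.2386  0.1377] z-axis [ 0.0315  0.0243 -0.9992] yline 84.33 q [ 0.283  0.777  0.259  1.741 -0.361  0.655  2.228] F [ 0.67  0.49 -1.59] T [-0.02   0.079 -0.046] w 0.0458
tilt 0.7164150691568603 rim0 0.00519629148411321 ends -0.10449393251556617 0.09747303570162938 yaw 2.434694420886109 y0 -0.003978195028971587
```

{"op": "jog_arm", "data": {"deltas": [{"delta_pos": [0.003, 0.001, -0.03], "turn": 0, "gripper": 0.3}, {"delta_pos": [0.006, 0.002, -0.06], "turn": 0, "gripper": 0.3}, {"delta_pos": [0.006, 0.002, -0.085], "turn": 0, "gripper": 0.3}, {"delta_pos": [0.006, 0.002, -0.098], "turn": 0, "gripper": 0.3}, {"delta_pos": [0.006, 0.002, -0.104], "turn": 0, "gripper": 0.3}, {"delta_pos": [0.006, 0.002, -0.107], "turn": 0, "gripper": 0.3}, {"delta_pos": [0.006, 0.002, -0.107], "turn": 0, "gripper": 0.3}]}}

```text
t: 25.8
eef_pos: [0.4905, -0.236, 0.0311]
tool_rot: [0.015, 0.049, 0.999, 0.013]
ft_force: [-0.4, 0.4, -2.2]
grip_width: 0.0457
gripper_force: 63.2
```

{"op": "jog_arm", "data": {"deltas": [{"delta_pos": [0, 0, -0.001], "turn": 0, "gripper": 0.3}, {"delta_pos": [0, 0, -0.002], "turn": 0, "gripper": 0.3}, {"delta_pos": [0, 0, -0.002], "turn": 0, "gripper": 0.3}]}}

```text
t: 26.1
eef_pos: [0.4904, -0.2361, 0.0287]
tool_rot: [0.015, 0.049, 0.999, 0.013]
ft_force: [0.3, -0.5, -1.7]
grip_width: 0.0456
gripper_force: 63.2
```

```bash
python3 - <<'E'
from h import *
st()
E
```

```text
t 26.1 pos [ 0.4904 -0.2361  0.0287] z-axis [ 0.0316  0.0243 -0.9992] yline 84.41 q [ 0.327  0.958  0.16   1.79  -0.424  0.414  2.282] F [ 0.33 -0.47 -1.69] T [-0.032  0.041 -0.004] w 0.0456
```

{"op": "jog_arm", "data": {"deltas": [{"delta_pos": [0, 0, -0.001], "turn": 0, "gripper": 0.3}, {"delta_pos": [0, 0, -0.002], "turn": 0, "gripper": 0.3}, {"delta_pos": [0, 0, -0.002], "turn": 0, "gripper": 0.3}]}}

```text
t: 26.4
eef_pos: [0.4905, -0.2362, 0.0278]
tool_rot: [0.016, 0.049, 0.999, 0.013]
ft_force: [-5.3, 4.2, 25.7]
grip_width: 0.0456
gripper_force: 66.3
```

```bash
python3 - <<'E'
from h import *
st()
E
```

```text
t 26.4 pos [ 0.4905 -0.2362  0.0278] z-axis [ 0.0323  0.0243 -0.9992] yline 84.41 q [ 0.328  0.96   0.159  1.791 -0.425  0.411  2.283] F [-5.32  4.15 25.7 ] T [0.72  1.148 0.031] w 0.0456
```

{"op": "jog_arm", "data": {"deltas": [{"delta_pos": [0, 0, 0.001], "turn": 0, "gripper": 0.3}, {"delta_pos": [0, 0, 0.001], "turn": 0, "gripper": 1}, {"delta_pos": [0, 0, 0.001], "turn": 0, "gripper": 1}, {"delta_pos": [0, 0, 0.001], "turn": 0, "gripper": 1}, {"delta_pos": [0, 0, 0.001], "turn": 0, "gripper": 1}, {"delta_pos": [0, 0, 0.001], "turn": 0, "gripper": 1}, {"delta_pos": [0, 0, 0.001], "turn": 0, "gripper": 1}, {"delta_pos": [0, 0, 0.001], "turn": 0, "gripper": 1}]}}

```text
t: 27.2
eef_pos: [0.4903, -0.2361, 0.0275]
tool_rot: [0.015, 0.049, 0.999, 0.013]
ft_force: [-0.4, 0.2, -0.0]
grip_width: 0.0849
gripper_force: 0.0
```

{"op": "jog_arm", "data": {"deltas": [{"delta_pos": [0, 0, 0.02], "turn": 0, "gripper": 1}, {"delta_pos": [0, 0, 0.06], "turn": 0, "gripper": 1}, {"delta_pos": [0, 0, 0.11], "turn": 0, "gripper": 1}, {"delta_pos": [0, 0, 0.16], "turn": 0, "gripper": 1}, {"delta_pos": [-0.04, 0.03, 0.19], "turn": 0, "gripper": 1}, {"delta_pos": [-0.08, 0.06, 0.2], "turn": 0, "gripper": 1}, {"delta_pos": [-0.1, 0.09, 0.2], "turn": 0, "gripper": 1}, {"delta_pos": [-0.1, 0.1, 0.2], "turn": 0, "gripper": 1}]}}

```text
t: 28.0
eef_pos: [0.3876, -0.1336, 0.2283]
tool_rot: [0.015, 0.049, 0.999, 0.014]
ft_force: [1.2, 0.0, 0.2]
grip_width: 0.0853
gripper_force: 0.0
```

```bash
python3 - <<'E'
from h import *
st(); d=cap('scene'); save(d,'scene9.png')
E
```

```text
t 28.0 pos [ 0.3876 -0.1336  0.2283] z-axis [ 0.031   0.0261 -0.9992] yline 84.46 q [ 0.064  0.475  0.344  2.049 -0.319  0.647  2.101] F [1.21 0.02 0.17] T [-0.028 -0.053 -0.01 ] w 0.0853
```

View pics/scene9.png

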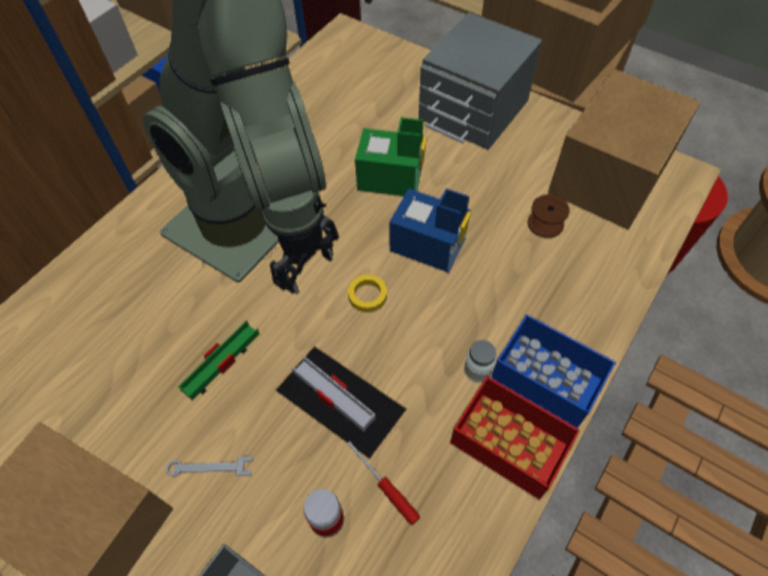

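The chute is upright and empty on its mat at (335,393), and every bystander is where it was. Before handing in, I'll check numerically that the well is clear.

```bash
python3 - <<'E'
from h import *
for nm,d in(('before',dict(np.load('top0.npz'))),('after',cap('top'))):
    W=cloud(d); a=np.deg2rad(9.5); X=W[...,0]-.459; Y=W[...,1]-.2085
    hx=X*np.cos(a)+Y*np.sin(a); hy=-X*np.sin(a)+Y*np.cos(a)
    m=(hx>8)if 0 else (hx>.012)&(hx<.055)&(abs(hy)<.022)
    hs=cv2.cvtColor(d['img'],cv2.COLOR_RGB2HSV)[m]
    print(nm,m.sum(),'z pct',np.percentile(W[m][:,2],[5,25,50,75,95]).round(3),'grey frac',(hs[:,1]<60).mean().round(2),'rgb',d['img'][m].mean(0).round())
    # window face on +x side and bench in front
    f=(hx>.075)&(hx<.2)&(abs(hy)<.1); print(' bench in front z max',np.nanmax(W[f][:,2]).round(3))
for nm,d in(('before',dict(np.load('scene0.npz'))),('after',cap('scene'))):
    W=cloud(d); hx=(W[...,0]-.459)*np.cos(a)+(W[...,1]-.2085)*np.sin(a); hy=-(W[...,0]-.459)*np.sin(a)+(W[...,1]-.2085)*np.cos(a)
    m=(hx>.02)&(hx<.066)&(abs(hy)<.05)&(W[...,2]<.1)&(W[...,2]>.002)
    im=d['img'][m]; hs=cv2.cvtColor(d['img'],cv2.COLOR_RGB2HSV)[m]; print(nm,'inside px',m.sum(),'grey',((hs[:,1]<70)&(hs[:,2]>90)).sum())
E
```

```text
before 62 z pct [0.077 0.081 0.083 0.085 0.184] grey frac 1.0 rgb [151. 154. 161.]
 bench in front z max 0.013
after 60 z pct [0.077 0.08  0.083 0.086 0.095] grey frac 1.0 rgb [151. 154. 160.]
 bench in front z max 0.013
before inside px 128 grey 16
after inside px 129 grey 28
```

```bash
python3 -c "
from h import *
print(ctrl.hand_in())"
```

```text
the job is handed in; nothing more can be done
None
```

I handed the job in at 28 s. The empty chute is upright on its mat, let go; the inlet well and the bench in front are clear, so all five nuts look to be in the hopper, though I couldn't count them inside. The jog can't pitch the hand, so I tilted the chute about 10° before reaching the bar, and it was about 6–7° while I shook the nuts in, leaning with about 5–6 N, instead of tipping it there.

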